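# Shut the drain cock and switch on the airbrush compressor

## Robot

A 7-joint arm with a two-finger parallel gripper is mounted at the origin on a cart in front of the work surface, level with it; the furniture and walls round the work are solid. World frame = base frame: x ahead of the robot, y to its left, z up, the work surface at z = 0. Lengths are in m, angles in rad, forces in N, time in s.
With the tool pointing down it reaches from about 0.35 to 0.9 m from the base axis. Payload 8.1 kg.
Tool frame: the origin (TCP) lies midway between the tips of the shut fingers; the grasp point (between the pads) lies 19 mm behind it (bot.grip_depth is the z of the grasp point in the tool frame, in m); z points along the fingers, y is the line along which they close (so a half turn about z gives the same grasp; the last joint's range is limited). The gripper opens to 92 mm and grips with 3 to 60 N. Pads are 19 mm wide; open, the fingers measure 130 mm over their backs; the gripper's body (75 mm by 190 mm) begins 47 mm behind the grasp point.
Start: joints at [1.187, 0.434, 0.025, 1.573, -0.012, 1.134, -0.075], TCP at [0.173, -0.601, 0.227] pointing down, gripper open.
Joint ranges: [-2.62, 2.62], [-0.44, 2.09], [-1.27, 1.32], [0.08, 2.57], [-1.32, 4.46], [0.12, 2], [-2.74, 2.74]. Speed limits (rad/s): [2.22, 2.22, 3.01, 3.01, 3.14, 3.14, 3.14].

## Interface

Orientations are given as [roll, pitch, yaw] about the fixed x, y, z axes, in that order (R = Rz(yaw) Ry(pitch) Rx(roll)).
In Python, from station import bot gives the robot as it stands.
- The arm moves only by the tool drive_tool, never from a script. Its argument "targets" is a list of rows, each a list of 3 entries, a list of its own where there are three numbers: the opening, from 0 (shut) to 1 (fully open), then the shift along the tool's x, y, z each as a share of 25 cm, from -1 to 1, then the turn about the tool's z as a share of 45 degrees, from -1 to 1. In form: [[hand, [dx, dy, dz], roll], ...]. A call has 1 to 5 rows; each row is the pose to reach, as a shift and turn from the pose commanded when the call began, along the tool's axes at that moment; what a row does not reach only later rows make up. A row lasts 1/10 s, in which the tool goes at most 50 mm and 8.59 degrees, less where a joint would pass 70% of its speed; a pose out of reach is approached as far as the arm can. A call with a number of a shift or a turn outside -1 to 1 is refused whole. A call with a gripper value outside its range is refused whole. The fingers move at their own pace and stop on an object; "force" is the grip in N (left out, the last holds). Time passes only in rows, so rows that repeat a pose let the fingers close. It gives the time, the measured TCP pose, the force, the opening and the grip force at its end, in the units of the state.
- bot.get_state(): the state, without advancing time (a new reading comes with each control period).
- bot.snapshot(name): name is "side" or "top" or "wrist"; returns the picture (420x560x3 uint8, red, green, blue); there is no depth.
- bot.get_calibration(name): a dict with "K" (3x3 intrinsics, pixels), "k1" (the pictures are not rectified: a ray, as slopes to the right and down, at radius r is drawn at 1 + k1 r^2 times it, then the intrinsics apply), "R" (3x3) and "t" (3): a world point X has camera coordinates R X + t; the wrist camera has in their place "T_tool_cam" (4x4, takes a point from camera to tool coordinates, whose origin is the TCP and whose axes are the flange's). Camera axes: x right, y down, z forward; pixel columns grow to the right and rows downward; lengths in m; the calibration is good to about 2 mm. A picture is of the moment at which its call begins: read the wrist's pose just before it. get_calibration takes no time and is no camera call.
- bot.finish_job(): hands the job in; it is judged then, once.
The state is a dict: "t": time; "qpos": joint angles; "dq": joint speeds; "joint_torque": joint torques, N m; "eef_pos": TCP position; "eef_rot": TCP orientation; "force": force on the tool from outside, world axes, zero at the start; "moment": the same for the moment, N m; "gripper_width": finger opening in m; "grasp_force": force on a finger pad.
Only numpy, scipy, OpenCV 4.12 (cv2) and the standard library are available. Lean on these libraries where they do the work, as an engineer would, in place of code of your own. Each camera call takes 0.05 s, during which the arm holds its last target. There are 200 camera calls.

## Task

Get the airbrush compressor ready to fill its tank: first close the drain cock by turning its black lever fully to its stop, crosswise to the drain pipe and pointing away from the switch panel. Then switch the compressor on by pushing the ridge of the slide switch on the sloped panel under the hood across, towards the drain cock, until it clicks over and stays. Push gently, and leave all else where it stands.

Things in the scene. Friction and masses are not known exactly. Their poses are not given: they have to be found in the camera images.
- compressor: grey airbrush compressor fixed to the table, base plate 180 (x) x 270 (y) x 16 mm. Origin: middle of its underside, on the table; x to its back, y to its left, z up; turned up to 0.3 rad. In its frame (mm): lying tank at the back, x 3 to 87, top z 104, gauge at y 40 up to z 142; control box at the right, y -120 to 0; brass drain pipe (16 across) along x at the left, y 90, z 50, front end x -75
- panel (a point): middle of the switch panel, at (-45, -60, 75) mm in the compressor's frame. The panel is flat but for the ridge, 120 mm wide, 80 mm along the slope, facing front and up, its normal 35 degrees from the vertical (lower edge at x -78, z 52). Frame as the compressor's
- hood_edge (a point): middle of the front edge of the black splash hood's underside, at (-57, -60, 133) mm in the compressor's frame. The hood, 120 mm wide, 8 mm thick, runs back from here over the panel; its sides are open below. A vertical tool cannot reach the switch; one tilted 25 to 45 degrees, coming from front and above along the panel's normal, can
- slide_ridge (a point): middle of the top of the slide switch's ridge; moves with the slide. Frame: x up the slope, y to the compressor's left (the way to on), z straight out of the panel. The grey ridge stands 4 mm out of the panel, is 4 mm thick along y and 14 mm long along x; the rest of the slide is flush with the panel
- power_slide (a joint): travel of the slide switch in m: 0 = off (right end, as it starts), 0.010 = on (left end, towards the drain cock). A spring detent holds it at both ends: about 7 N sideways on the ridge starts it, the force fades to the middle, and past about 6 mm it snaps over by itself, against a rigid stop
- cock_pivot (a point): on the vertical axis of the cock lever, at the lever's mid height: (-30, 90, 82) mm in the compressor's frame; axes as the compressor's
- cock_tip (a point): middle of the outer end of the cock lever, 65 mm from the pivot. The lever's black grip is 14 mm wide, 12 mm tall (z 76 to 88 mm above the table) and reaches from 23 to 65 mm from the pivot; nothing is below it but the drain pipe (top at z 58 mm) and the base plate
- drain_cock (a joint): angle of the cock lever in rad: 1.571 = open, along the pipe, pointing to the compressor's front (-x); 0 = closed, across the pipe, pointing to its left (+y). Starts more or less open (1.1 to 1.571); rigid stops at both ends; about 0.1 N m of friction (2 to 3 N at the grip); stays where it is left
- paint_white: white paint jar with black cap, 39 mm across, 74 mm tall, standing right of the compressor; origin at the middle of its underside; to be left alone
- thinner_bottle: pale bottle with black cap, 49 mm across, 110 mm tall, standing left of the compressor; origin at the middle of its underside; to be left alone
- paint_copper: copper-brown paint jar with black cap, 42 mm across, 78 mm tall, standing left of the compressor further back; origin at the middle of its underside; to be left alone
- lid_ring: small flat white ring, 37 mm across, 8 mm tall, lying on the compressor's base plate between the panel and the drain pipe; origin at the middle of its underside; to be left alone
- mug_1: striped mug with a handle, 84x115x95 mm, in front of the compressor to the right; origin at the middle of its underside; to be left alone
- wood_disc_1: flat wooden disc, 88 mm across, 9 mm thick, lying in front of the compressor; origin at the middle of its underside; to be left alone
- tape_masking: roll of masking tape lying flat, 98 mm across, 48 mm tall, at the right front; origin at the middle of its underside; to be left alone

How it is judged:
By the outcome, as a careful person would: the job done as asked, in the order asked, and still so for the second after the job is handed in, with the robot touching nothing.
It also fails if it takes over 58 s, if anything falls off the work surface, if the arm or the gripper's body presses on something with over 40 N, if the wrist force passes 120 N, or if a joint passes its speed limit or range.

## Working session

There is one attempt and no reset: what is moved stays moved. The work goes in short steps, Python scripts to look and compute and a tool call to move; the robot and the scene stay as the last step left them, time stands still between calls to the robot, and variables do not carry over. Pictures are saved under pics/ and viewed, at most 10 in all, crops included, and the job is handed in when it is done.

Besides the shell and the picture viewer there is one more tool, called after "Request:" by a JSON object that holds its "name" and its "arguments". drive_tool: Moves the arm, as the interface text tells. Its arguments: {"type":"object","properties":{"targets":{"type":"array"},"force":{"type":"number"}},"required":["targets"]}

```bash
mkdir -p pics; ls
python3 - <<'E'
from station import bot
import cv2
for n in ["side","top"]:
    im=bot.snapshot(n); cv2.imwrite(f"pics/{n}0.png",cv2.resize(im[:,:,::-1],(800,600),interpolation=cv2.INTER_CUBIC))
    cv2.imwrite(f"pics/{n}0_raw.png",im[:,:,::-1])
    c=bot.get_calibration(n); print(n,c)
print(bot.get_calibration("wrist")); print(bot.get_state())
E
```

```text
pics
side {'K': array([[471.09300399,   0.        , 285.13249416],
       [  0.        , 471.09300399, 204.56353807],
       [  0.        ,   0.        ,   1.        ]]), 'k1': 0.009473726363708804, 'R': array([[-0.84912752, -0.52818527,  0.00166562],
       [-0.26880769,  0.42942501, -0.8621697 ],
       [ 0.45467008, -0.73253975, -0.50661685]]), 't': array([0.44878223, 0.25724672, 1.02821556])}
top {'K': array([[521.37386993,   0.        , 279.15336208],
       [  0.        , 521.37386993, 203.56266505],
       [  0.        ,   0.        ,   1.        ]]), 'k1': 0.0678497124001338, 'R': array([[-0.01395943, -0.9998523 , -0.01002533],
       [-0.981258  ,  0.01562562, -0.19206399],
       [ 0.19219227,  0.00715633, -0.9813312 ]]), 't': array([8.91028659e-04, 5.51142470e-01, 1.25581078e+00])}
{'K': array([[300.76785869,   0.        , 279.12693731],
       [  0.        , 300.76785869, 207.0897935 ],
       [  0.        ,   0.        ,   1.        ]]), 'k1': -0.06407084057170669, 'T_tool_cam': array([[ 7.56735849e-04, -9.68533570e-01, -2.48881801e-01,
         6.73400869e-02],
       [
[... 241 characters left out ...]
+00]])}
{'t': 0.1, 'qpos': array([ 1.18740912,  0.43513522,  0.02497086,  1.57401342, -0.01158617,
        1.13401428, -0.0750927 ]), 'dq': array([ 0.00101802,  0.00092275,  0.0002539 , -0.00183913, -0.00095372,
        0.00169854, -0.00172819]), 'joint_torque': array([ 1.95216882e-03, -6.69128323e+01,  9.87553708e-01, -3.15147150e+01,
       -6.05116482e-02,  3.74510558e-02,  3.91323829e-05]), 'eef_pos': array([ 0.17301053, -0.60008906,  0.22603184]), 'eef_rot': array([-3.14017407e+00,  1.40573485e-04,  2.80733450e-01]), 'force': array([-0.55396282,  0.06469653, -0.56632062]), 'moment': array([-0.01155071, -0.00289903, -0.02414645]), 'grasp_force': 0.0, 'gripper_width': 0.09212912290278166}
```

View pics/side0.png

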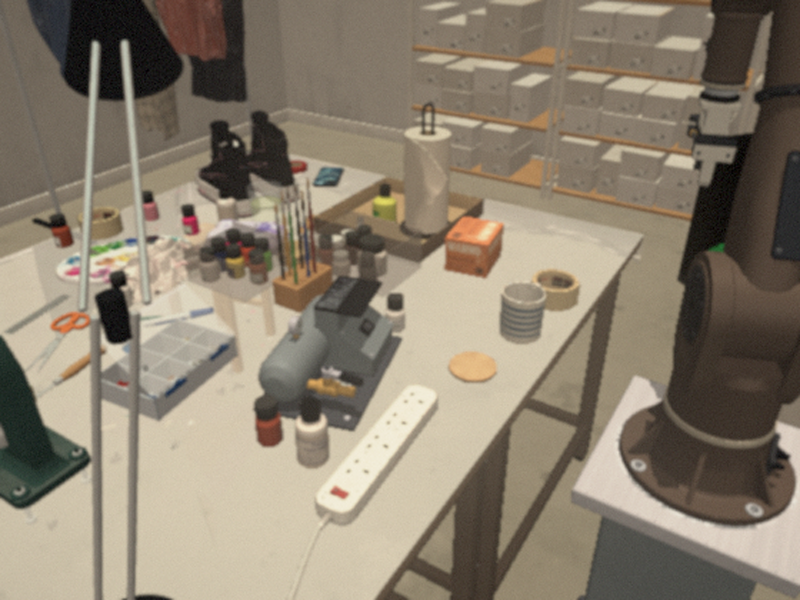

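View pics/top0.png

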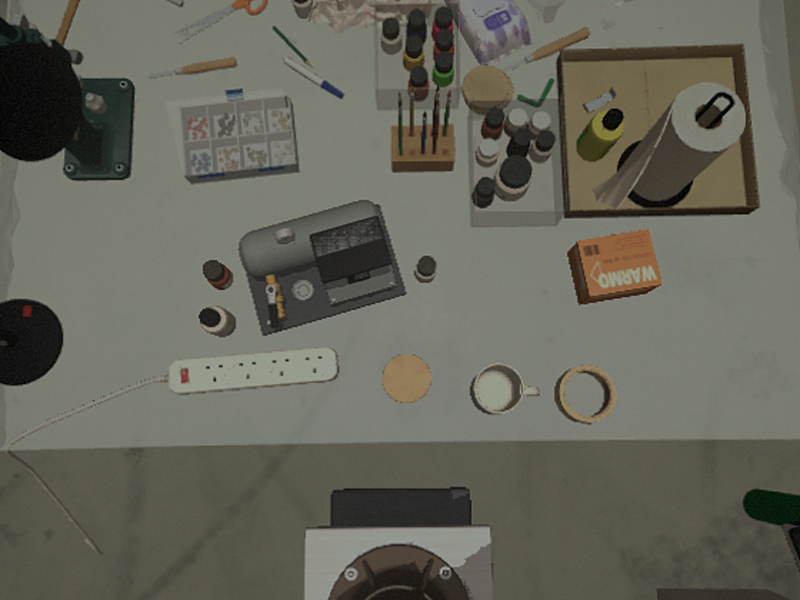

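The side view shows the compressor's drain cock end facing the camera at (330,385). In the top view its base-plate corners are near (265,333) and (405,293), with the lever near (270,300) and the panel near (360,285). I'll enlarge this part.

Run:
```python
import cv2
im=cv2.imread("pics/top0_raw.png"); c=im[138:238,162:292]
c=cv2.resize(c,None,fx=6,fy=6,interpolation=cv2.INTER_CUBIC); c=cv2.convertScaleAbs(c,alpha=1.6)
cv2.imwrite("pics/top_crop.png",c)
```

```text
(no output)
```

View pics/top_crop.png

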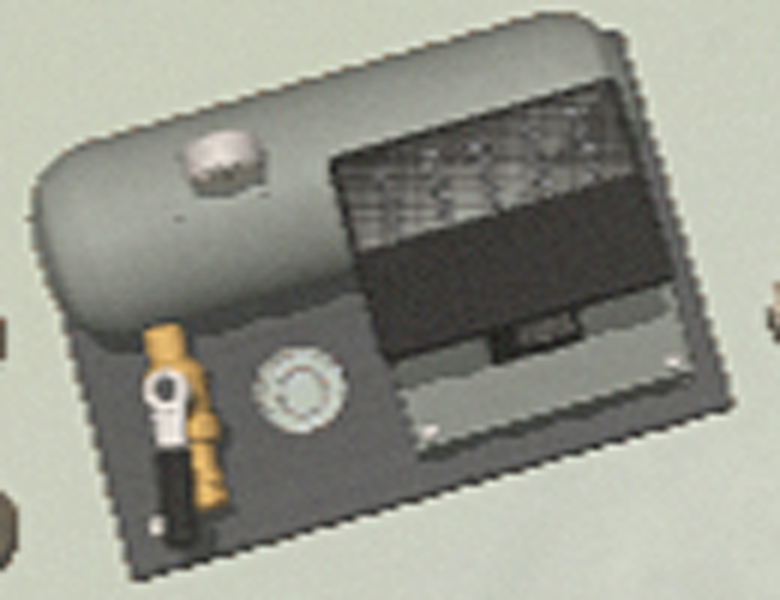

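The crop shows the base corners at (137,578), (733,405) and (625,35), the pivot at (166,388), the lever tip at (180,540), the hood's front edge from (390,360) to (672,278), and the panel's lower edge from (420,455) to (692,375). I'll fit the pose to these.

```bash
cat > h.py <<'E'
import numpy as np, cv2
from scipy.optimize import least_squares
from scipy.spatial.transform import Rotation as Ro
from station import bot
def proj(X,c,R=None,t=None):
    R=c["R"] if R is None else R; t=c["t"] if t is None else t
    p=np.atleast_2d(X)@R.T+t; s=p[:,:2]/p[:,2:]; s=s*(1+c["k1"]*(s**2).sum(1,keepdims=True))
    return s@c["K"][:2,:2].T+c["K"][:2,2]
def wristRt(st):
    T=np.eye(4);T[:3,:3]=Ro.from_euler("xyz",st["eef_rot"]).as_matrix();T[:3,3]=st["eef_pos"]
    W=np.linalg.inv(T@bot.get_calibration("wrist")["T_tool_cam"]);return W[:3,:3],W[:3,3]
def w(P,p): # compressor frame mm -> world m
    P=np.atleast_2d(P)/1000.;c,s=np.cos(p[2]),np.sin(p[2])
    return np.c_[c*P[:,0]-s*P[:,1]+p[0],s*P[:,0]+c*P[:,1]+p[1],P[:,2]]
E
python3 - <<'E'
from h import *
c=bot.get_calibration("top")
P=np.array([[-90,135,16],[-90,-135,16],[90,-135,16],[-30,90,88],[-57,0,133],[-57,-120,133],[-78,0,52],[-78,-120,52]],float)
u=np.array([[137,578],[733,405],[625,35],[166,388],[390,360],[672,278],[420,455],[692,375]],float)
u=(u+.5)/6-.5+[162,138]
r=least_squares(lambda p:(proj(w(P,p),c)-u).ravel(),[0.6,0.1,0.2],loss="soft_l1")
p=r.x;print(p);print((proj(w(P,p),c)-u).round(1))
tip=(np.array([180,540])+.5)/6-.5+[162,138]
f=lambda a:(proj(w([-30-65*np.sin(a[0]),90+65*np.cos(a[0]),82],p),c)-tip).ravel()
a=least_squares(f,[1.4]);print("lever",a.x,a.fun)
print(w([[-30,90,82],[-45,-60,75],[-57,-60,133]],p))
E
```

```text
[0.60468829 0.13314134 0.26806911]
[[-1.4  0.5]
 [ 0.8  0.2]
 [-0.3 -2.3]
 [ 0.  -0.3]
 [-0.9  0.9]
 [ 1.   0.7]
 [-0.1 -0.5]
 [ 0.6 -0.3]]
lever [1.39461151] [0.09415653 0.87829186]
[[0.55192146 0.21198081 0.082     ]
 [0.5771877  0.06336514 0.075     ]
 [0.56561629 0.0601867  0.133     ]]
```

Run:
```python
from h import *
p=np.array([0.60468829,0.13314134,0.26806911]);c=bot.get_calibration("top")
def back(u,z):
    return least_squares(lambda q:(proj([q[0],q[1],z],c)-u).ravel(),[.6,.2]).x
def comp(q):
    d=np.array(q)-p[:2];C,S=np.cos(p[2]),np.sin(p[2]);return 1000*np.array([C*d[0]+S*d[1],-S*d[0]+C*d[1]])
for n,u,z in [("thinner cap",(209,314),.11),("copper cap",(213,269),.078),("white cap",(427,263),.074)]:
    q=back(np.array(u)*.7,z);print(n,q.round(3),comp(q).round(0))
# tool yaw: tool y along comp x
for a in [1.39,1.1,.8,.5,.25,0]:
    d=np.array([-np.sin(a),np.cos(a)]);n=np.array([np.cos(a),np.sin(a)])
    C=np.array([-30,90])+48*d-n*(7+9.5*abs(n[1])+19*abs(n[0]))
    print(a,C.round(0),w([[*C,76]],p).round(3))
```

```text
thinner cap [0.506 0.309] [-49. 196.]
copper cap [0.59  0.314] [ 33. 178.]
white cap [ 0.596 -0.057] [ -59. -181.]
1.39 [-81.  79.] [[0.506 0.188 0.076]]
1.1 [-84.  90.] [[0.5   0.198 0.076]]
0.8 [-83. 104.] [[0.497 0.211 0.076]]
0.5 [-78. 119.] [[0.498 0.227 0.076]]
0.25 [-69. 130.] [[0.504 0.24  0.076]]
0 [-56. 138.] [[0.514 0.251 0.076]]
```

Request:
{"name": "drive_tool", "arguments": {"targets": [[0,[0.76,-0.58,-0.1],0],[0,[0.76,-0.58,-0.1],0],[0,[0.76,-0.58,-0.1],0],[0,[0.76,-0.58,-0.1],0],[0,[0.76,-0.58,-0.1],0]]}}

```text
t: 0.6
eef_pos: [0.3171, -0.4058, 0.2518]
eef_rot: [-3.141, -0.0, 0.282]
force: [0.4, 0.1, -0.2]
gripper_width: 0.0565
grasp_force: 0.0
```

Request:
{"name": "drive_tool", "arguments": {"targets": [[0,[0.52,-0.8,0],0],[0,[0.52,-0.8,0],0],[0,[0.52,-0.8,0],0],[0,[0.52,-0.8,0],0],[0,[0.52,-0.8,0],0]]}}

```text
t: 1.1
eef_pos: [0.3853, -0.1773, 0.2517]
eef_rot: [-3.141, -0.0, 0.283]
force: [0.3, -0.3, 0.4]
gripper_width: 0.0165
grasp_force: 0.0
```

Request:
{"name": "drive_tool", "arguments": {"targets": [[0,[0.52,-0.8,0],0],[0,[0.52,-0.8,0],0],[0,[0.52,-0.8,0],0],[0,[0.52,-0.8,0],0],[0,[0.52,-0.8,0],0]]}}

```text
t: 1.6
eef_pos: [0.4547, 0.0509, 0.2518]
eef_rot: [-3.141, -0.0, 0.283]
force: [0.2, -1.0, -0.2]
gripper_width: 0.0005
grasp_force: 0.0
```

Run:
```python
from h import *
s=bot.get_state();print(s["t"],s["qpos"].round(3),s["eef_pos"].round(4),s["eef_rot"].round(3),s["force"].round(1),s["gripper_width"])
```

```text
1.6 [ 0.184  0.178 -0.473  1.894  0.09   1.091 -1.612] [0.4547 0.0509 0.2518] [-3.141 -0.     0.283] [ 0.2 -1.  -0.2] 0.0005002340499674511
```

Request:
{"name": "drive_tool", "arguments": {"targets": [[0,[0.337,-0.414,0],-0.95],[0,[0.337,-0.414,0],-0.95],[0,[0.337,-0.414,0],-0.95],[0,[0.337,-0.414,0],-0.95],[0,[0.337,-0.414,0],-0.95]]}}

```text
t: 2.1
eef_pos: [0.5066, 0.172, 0.2511]
eef_rot: [-3.14, 0.0, 1.035]
force: [-0.5, -1.0, 0.3]
gripper_width: 0.0004
grasp_force: 0.0
```

Request:
{"name": "drive_tool", "arguments": {"targets": [[0,[0,0,0.3],-0.95],[0,[0,0,0.3],-0.95],[0,[0,0,0.3],-0.95],[0,[0,0,0.3],-0.95],[0,[0,0,0.3],-0.95]]}}

```text
t: 2.6
eef_pos: [0.5065, 0.1704, 0.1761]
eef_rot: [-3.14, 0.0, 1.779]
force: [-0.7, -0.2, 0.2]
gripper_width: 0.0006
grasp_force: 0.0
```

Run:
```python
from h import *
s=bot.get_state();print(s["t"],s["qpos"].round(3),s["eef_pos"].round(4),s["eef_rot"].round(3),s["force"].round(1))
for n in ["wrist"]:
    im=bot.snapshot(n)[:,:,::-1]; cv2.imwrite("pics/w1.png",cv2.resize(im,(800,600)))
```

```text
2.6 [ 0.156  0.458 -0.791  1.811  0.375  1.03  -0.573] [0.5065 0.1704 0.1761] [-3.14   0.     1.779] [-0.7 -0.2  0.2]
```

View pics/w1.png

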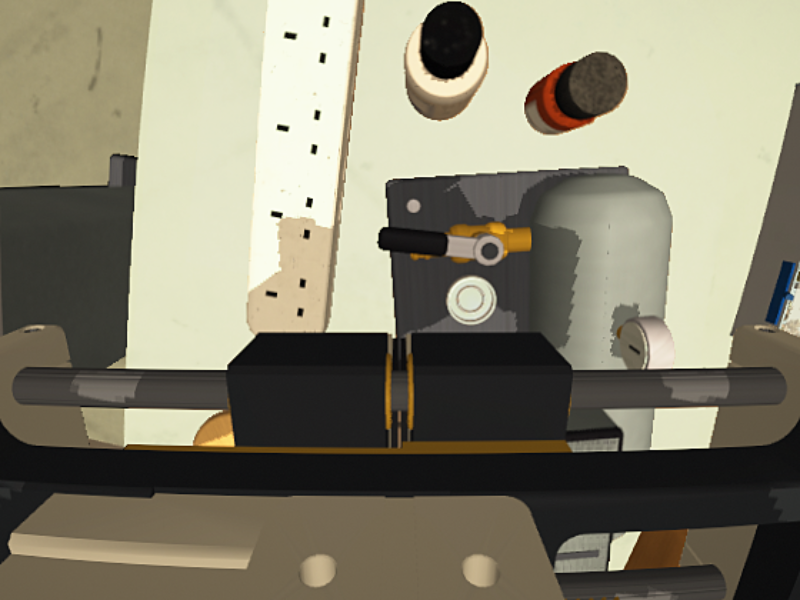

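The wrist view shows the lever pivot at (488,250), its tip at (380,238) and open space to its right, where I can go down. The thinner bottle and copper jar are well clear at the top.

Request:
{"name": "drive_tool", "arguments": {"targets": [[0,[0,0,0.2],0],[0,[0,0,0.3],0],[0,[0,0,0.4],0],[0,[0,0,0.404],0],[0,[0,0,0.404],0]]}}

```text
t: 3.15
eef_pos: [0.5066, 0.1707, 0.0758]
eef_rot: [-3.141, 0.0, 1.772]
force: [0.6, 0.2, 0.3]
gripper_width: 0.0006
grasp_force: 0.0
```

Run:
```python
from h import *
c=bot.get_calibration("wrist");s=bot.get_state();p=np.array([0.60468829,0.13314134,0.26806911])
print(s["eef_pos"],s["eef_rot"],s["force"])
st=dict(eef_pos=[.5065,.1704,.1761],eef_rot=[-3.14,0,1.779]);R,t=wristRt(st)
print((proj(w([-30,90,88],p),c,R,t)/.7),"vs 488,250")
for a in (1.3,1.4,1.5): print(a,proj(w([-30-65*np.sin(a),90+65*np.cos(a),82],p),c,R,t)/.7)
Rt=Ro.from_euler("xyz",s["eef_rot"]).as_matrix()
for a in [1.39,1.1,.8,.5,.25,0]:
    d=np.array([-np.sin(a),np.cos(a)]);n=np.array([np.cos(a),np.sin(a)])
    C=np.array([-30,90])+48*d-n*(7+9.5*abs(n[1])+19*abs(n[0]))
    W=w([[*C,75]],p)[0]; print(a,((W-s["eef_pos"])@Rt/.25).round(3))
```

```text
[0.50664845 0.17066682 0.07584265] [-3.14062630e+00  1.83972601e-06  1.77159520e+00] [0.62798488 0.23290721 0.25959972]
[[489.76238904 247.43138602]] vs 488,250
1.3 [[379.43161042 222.41948869]]
1.4 [[377.75192596 233.49837607]]
1.5 [[377.19469076 244.57468855]]
1.39 [0.069 0.011 0.003]
1.1 [ 0.113 -0.004  0.003]
0.8 [ 0.168 -0.006  0.003]
0.5 [0.227 0.012 0.003]
0.25 [0.274 0.045 0.003]
0 [0.31  0.094 0.003]
```

Request:
{"name": "drive_tool", "arguments": {"targets": [[0,[0.05,0,0],0],[0,[0.08,0.005,0],0],[0,[0.113,-0.004,0],0],[0,[0.14,-0.006,0],0],[0,[0.168,-0.006,0],0]]}}

```text
t: 3.65
eef_pos: [0.497, 0.2119, 0.0761]
eef_rot: [3.141, 0.0, 1.773]
force: [0.9, -3.3, 1.7]
gripper_width: 0.0005
grasp_force: 1.6
```

Request:
{"name": "drive_tool", "arguments": {"targets": [[0,[0.03,0.008,0],0],[0,[0.059,0.018,0],0],[0,[0.085,0.033,0],0],[0,[0.106,0.051,0],0],[0,[0.12,0.065,0],0]]}}

```text
t: 4.15
eef_pos: [0.507, 0.2449, 0.0756]
eef_rot: [-3.141, -0.0, 1.773]
force: [-0.4, -2.7, 1.8]
gripper_width: 0.0003
grasp_force: 1.4
```

Request:
{"name": "drive_tool", "arguments": {"targets": [[0,[0.01,0.015,0],0],[0,[0.02,0.03,0],0],[0,[0.022,0.034,0],0],[0,[0.022,0.038,0],0],[0,[0.022,0.038,0],0]]}}

```text
t: 4.65
eef_pos: [0.515, 0.2517, 0.0757]
eef_rot: [3.142, -0.001, 1.773]
force: [-0.8, -0.1, 1.0]
gripper_width: 0.0002
grasp_force: 0.8
```

Run:
```python
from h import *
s=bot.get_state();print(s["t"],s["qpos"].round(3),s["eef_pos"].round(4),s["eef_rot"].round(3),s["force"].round(1))
im=bot.snapshot("wrist")[:,:,::-1]; cv2.imwrite("pics/w2.png",cv2.resize(im,(800,600)))
```

```text
4.65 [-0.067  0.625 -0.696  1.822  0.507  0.881 -0.8  ] [0.515  0.2517 0.0757] [ 3.142e+00 -1.000e-03  1.773e+00] [-0.8 -0.1  1. ]
```

View pics/w2.png

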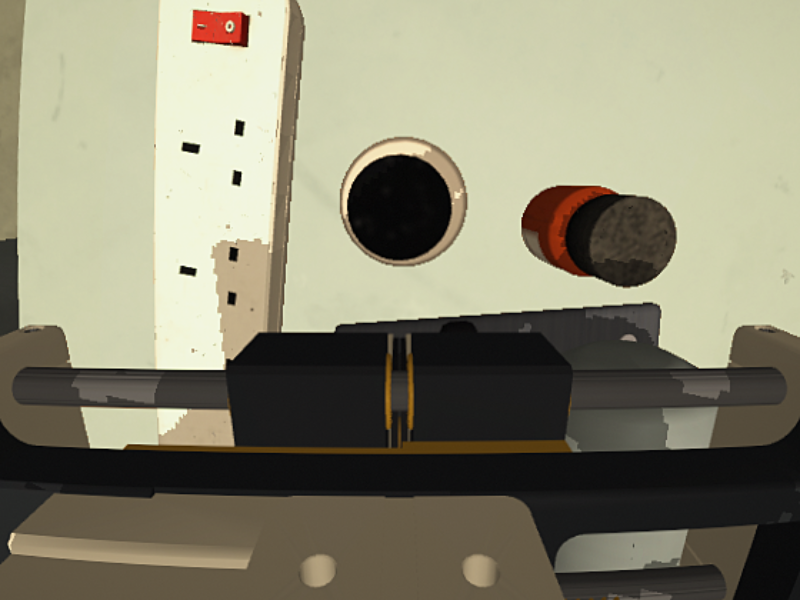

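The lever tip shows at (460,325), next to the fingers, and the force stays low, so the lever isn't at its stop yet. I'll push on in small steps until the force rises.

Request:
{"name": "drive_tool", "arguments": {"targets": [[0,[0,0.008,0],0],[0,[0,0.016,0],0],[0,[0,0.016,0],0]]}}

```text
t: 5.0
eef_pos: [0.5163, 0.252, 0.0753]
eef_rot: [-3.137, 0.001, 1.774]
force: [-11.0, -1.8, 6.4]
gripper_width: -0.0
grasp_force: 6.1
```

Request:
{"name": "drive_tool", "arguments": {"targets": [[0,[0,0.008,0],0],[0,[0,0.012,0],0],[0,[0,0.012,0],0]]}}

```text
t: 5.3
eef_pos: [0.5167, 0.2522, 0.0751]
eef_rot: [-3.133, 0.002, 1.775]
force: [-18.3, -5.4, 13.6]
gripper_width: 0.0004
grasp_force: 11.2
```

Request:
{"name": "drive_tool", "arguments": {"targets": [[0,[0,0.008,0],0],[0,[0,0.012,0],0],[0,[0,0.012,0],0]]}}

```text
t: 5.6
eef_pos: [0.5171, 0.2522, 0.0748]
eef_rot: [-3.129, 0.003, 1.776]
force: [-27.9, -7.7, 18.8]
gripper_width: 0.0004
grasp_force: 16.5
```

The stop is reached: the force climbs with almost no motion. I'll back off and rise.

Request:
{"name": "drive_tool", "arguments": {"targets": [[0,[0,-0.05,0],0],[0,[0,-0.1,0],0],[0,[0,-0.1,-0.1],0],[0,[0,-0.1,-0.3],0],[0,[0,-0.1,-0.5],0]]}}

```text
t: 6.1
eef_pos: [0.4998, 0.248, 0.2017]
eef_rot: [-3.14, 0.0, 1.773]
force: [1.5, 0.1, -0.2]
gripper_width: 0.0007
grasp_force: 0.0
```

Request:
{"name": "drive_tool", "arguments": {"targets": [[0,[0,0,-0.8],0.95],[0,[0,0,-0.8],0.95],[0,[0,0,-0.8],0.95],[0,[0,0,-0.8],0.95],[0,[0,0,-0.8],0.95]]}}

```text
t: 6.6
eef_pos: [0.5019, 0.2504, 0.4081]
eef_rot: [3.136, -0.011, 1.021]
force: [0.0, 0.7, -0.3]
gripper_width: 0.0006
grasp_force: 0.0
```

Request:
{"name": "drive_tool", "arguments": {"targets": [[0,[0,0,0],0.95],[0,[0,0,0],0.95],[0,[0,0,0],0.95],[0,[0,0,0],0.95],[0,[0,0,0],0.95]]}}

```text
t: 7.1
eef_pos: [0.5005, 0.2483, 0.4008]
eef_rot: [3.141, -0.001, 0.274]
force: [-0.1, 0.4, 0.0]
gripper_width: 0.0004
grasp_force: 0.0
```

Run:
```python
from h import *
s=bot.get_state();print(s["t"],s["qpos"].round(3),s["eef_pos"].round(4),s["eef_rot"].round(3),s["force"].round(1))
a=bot.snapshot("wrist")[:,:,::-1];cv2.imwrite("pics/w3.png",cv2.resize(a,(800,600)))
```

```text
7.1 [-0.164  0.285 -0.532  1.402  0.144  1.491 -1.987] [0.5005 0.2483 0.4008] [ 3.141e+00 -1.000e-03  2.740e-01] [-0.1  0.4  0. ]
```

View pics/w3.png

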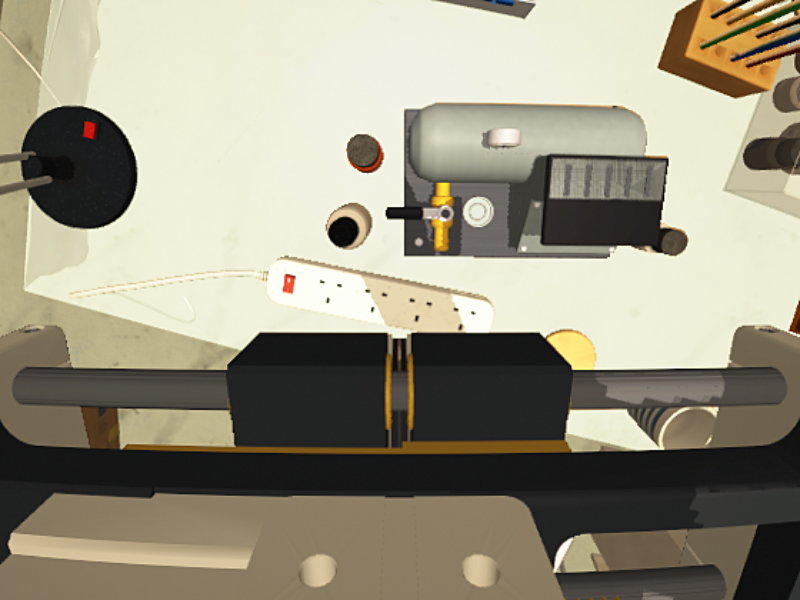

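The lever now points left, crosswise to the pipe, from (440,213) to (388,213), so the cock is closed and nothing else has moved. The moves have no tilt axis. The IK might give way in orientation at the edge of reach, so I'll test that high up in free space.

Request:
{"name": "drive_tool", "arguments": {"targets": [[0,[0,0.4,-0.8],0],[0,[0,0.4,-0.8],0],[0,[0,0.4,-0.8],0],[0,[0,0.4,-0.8],0],[0,[0,0.4,-0.8],0]]}}

```text
t: 7.65
eef_pos: [0.5286, 0.1502, 0.6047]
eef_rot: [3.141, -0.006, 0.281]
force: [0.4, 0.3, 0.4]
gripper_width: 0.0005
grasp_force: 0.0
```

Request:
{"name": "drive_tool", "arguments": {"targets": [[0,[0,0,-0.8],0],[0,[0,0,-0.8],0],[0,[0,0,-0.8],0],[0,[0,0,-0.8],0],[0,[0,0,-0.8],0]]}}

```text
t: 8.15
eef_pos: [0.5142, 0.1475, 0.6438]
eef_rot: [3.141, -0.052, 0.282]
force: [0.1, 0.2, 1.0]
gripper_width: 0.001
grasp_force: 0.0
```

Run:
```python
from h import *
s=bot.get_state();print(s["t"],s["qpos"].round(3),s["dq"].round(2),s["eef_pos"].round(4),s["eef_rot"].round(3),s["force"].round(1))
```

```text
8.15 [-0.655  0.242  0.435  0.865 -0.113  2.002 -1.573] [-0.32 -0.19  0.34  0.04 -0.03  0.01  0.02] [0.5142 0.1475 0.6438] [ 3.141 -0.052  0.282] [0.1 0.2 1. ]
```

Orientation does give way, in the wanted direction (fingers forward). I'll push further.

Request:
{"name": "drive_tool", "arguments": {"targets": [[0,[0.5,0,-1],0],[0,[0.5,0,-1],0],[0,[0.5,0,-1],0],[0,[0.5,0,-1],0],[0,[0.5,0,-1],0]]}}

```text
t: 8.65
eef_pos: [0.5397, 0.1597, 0.6746]
eef_rot: [-3.14, -0.141, 0.28]
force: [1.2, 0.6, -1.0]
gripper_width: 0.0003
grasp_force: 0.0
```

Run:
```python
from h import *
s=bot.get_state();print(s["t"],s["qpos"].round(3),s["dq"].round(2),s["eef_pos"].round(4),s["eef_rot"].round(3),s["force"].round(1))
```

```text
8.65 [-0.428  0.268  0.065  0.733 -0.008  2.001 -1.661] [ 1.13 -0.18 -2.19 -0.3   0.78  0.   -0.58] [0.5397 0.1597 0.6746] [-3.14  -0.141  0.28 ] [ 1.2  0.6 -1. ]
```

Request:
{"name": "drive_tool", "arguments": {"targets": [[0,[0,0,0],0],[0,[0,0,0],0]]}}

```text
t: 8.85
eef_pos: [0.5383, 0.1581, 0.6784]
eef_rot: [-3.138, -0.148, 0.279]
force: [0.2, 0.2, -0.6]
gripper_width: 0.0008
grasp_force: 0.0
```

The tilt stays and adds up, because the commanded pose follows what is reached. I'll go on.

Request:
{"name": "drive_tool", "arguments": {"targets": [[0,[0.3,0,-1],0],[0,[0.3,0,-1],0],[0,[0.3,0,-1],0],[0,[0.3,0,-1],0],[0,[0.3,0,-1],0]]}}

```text
t: 9.35
eef_pos: [0.5309, 0.1568, 0.708]
eef_rot: [-3.138, -0.207, 0.28]
force: [0.1, 0.2, -0.3]
gripper_width: 0.0003
grasp_force: 0.0
```

Request:
{"name": "drive_tool", "arguments": {"targets": [[0,[1,0,-1],0],[0,[1,0,-1],0],[0,[1,0,-1],0],[0,[1,0,-1],0],[0,[1,0,-1],0]]}}

```text
t: 9.85
eef_pos: [0.5886, 0.1728, 0.7167]
eef_rot: [-3.137, -0.266, 0.279]
force: [-0.1, 0.7, -0.2]
gripper_width: 0.0004
grasp_force: 0.0
```

Run:
```python
from h import *
s=bot.get_state();print(s["t"],s["qpos"].round(3),s["dq"].round(2),s["eef_pos"].round(4),s["eef_rot"].round(3),s["force"].round(1))
```

```text
9.85 [-0.518  0.34   0.308  0.544 -0.128  2.002 -1.6  ] [ 0.28  0.09 -0.54 -0.17  0.22  0.   -0.11] [0.5886 0.1728 0.7167] [-3.137 -0.266  0.279] [-0.1  0.7 -0.2]
```

Request:
{"name": "drive_tool", "arguments": {"targets": [[0,[0,0,-1],0],[0,[0,0,-1],0],[0,[0,0,-1],0],[0,[0,0,-1],0],[0,[0,0,-1],0]]}}

```text
t: 10.35
eef_pos: [0.515, 0.1507, 0.7646]
eef_rot: [-3.136, -0.326, 0.279]
force: [-0.8, 0.4, 0.3]
gripper_width: 0.0003
grasp_force: 0.0
```

Request:
{"name": "drive_tool", "arguments": {"targets": [[0,[0.3,0,-1],0],[0,[0.3,0,-1],0],[0,[0.3,0,-1],0],[0,[0.3,0,-1],0],[0,[0.3,0,-1],0]]}}

```text
t: 10.85
eef_pos: [0.4913, 0.1433, 0.794]
eef_rot: [-3.135, -0.384, 0.279]
force: [-0.2, -0.2, 0.1]
gripper_width: 0.001
grasp_force: 0.0
```

Request:
{"name": "drive_tool", "arguments": {"targets": [[0,[0.3,0,-1],0],[0,[0.3,0,-1],0],[0,[0.3,0,-1],0],[0,[0.3,0,-1],0],[0,[0.3,0,-1],0]]}}

```text
t: 11.35
eef_pos: [0.4656, 0.1348, 0.8226]
eef_rot: [-3.134, -0.443, 0.278]
force: [0.9, 0.1, 0.1]
gripper_width: 0.0006
grasp_force: 0.0
```

Run:
```python
from h import *
s=bot.get_state();print(s["t"],s["qpos"].round(3),s["dq"].round(2),s["eef_pos"].round(4),s["eef_rot"].round(3),s["force"].round(1))
```

```text
11.35 [-1.203  0.069  0.97   0.656 -0.086  2.002 -1.592] [-0.48 -0.06  0.42  0.06  0.06 -0.   -0.  ] [0.4656 0.1348 0.8226] [-3.134 -0.443  0.278] [0.9 0.1 0.1]
```

Request:
{"name": "drive_tool", "arguments": {"targets": [[0,[0.8,0,-1],0],[0,[0.8,0,-1],0],[0,[0.8,0,-1],0],[0,[0.8,0,-1],0],[0,[0.8,0,-1],0]]}}

```text
t: 11.85
eef_pos: [0.4918, 0.1413, 0.8445]
eef_rot: [-3.134, -0.5, 0.278]
force: [-0.5, -0.1, 1.2]
gripper_width: 0.0002
grasp_force: 0.0
```

Request:
{"name": "drive_tool", "arguments": {"targets": [[0,[0.5,0,-1],0],[0,[0.5,0,-1],0],[0,[0.5,0,-1],0],[0,[0.5,0,-1],0],[0,[0.5,0,-1],0]]}}

```text
t: 12.35
eef_pos: [0.4716, 0.1342, 0.8721]
eef_rot: [-3.132, -0.559, 0.277]
force: [0.0, 0.0, 0.6]
gripper_width: 0.0008
grasp_force: 0.0
```

Request:
{"name": "drive_tool", "arguments": {"targets": [[0,[0.5,0,-1],0],[0,[0.5,0,-1],0],[0,[0.5,0,-1],0],[0,[0.5,0,-1],0],[0,[0.5,0,-1],0]]}}

```text
t: 12.85
eef_pos: [0.4515, 0.1267, 0.8984]
eef_rot: [-3.13, -0.617, 0.277]
force: [0.5, -0.4, 0.0]
gripper_width: 0.0005
grasp_force: 0.0
```

Run:
```python
from h import *
s=bot.get_state();print(s["t"],s["qpos"].round(3),s["dq"].round(2),s["eef_pos"].round(4),s["eef_rot"].round(3),s["force"].round(1))
```

```text
12.85 [-1.485  0.041  1.265  0.509 -0.084  2.002 -1.583] [-0.66 -0.01  0.78  0.03 -0.09 -0.    0.07] [0.4515 0.1267 0.8984] [-3.13  -0.617  0.277] [ 0.5 -0.4  0. ]
```

The tilt is now 35.4°, which matches the panel. I'll work out the moves to a viewing pose.

```bash
cat >> h.py <<'E'
p=np.array([0.60468829,0.13314134,0.26806911])
up=np.array([np.cos(np.radians(35)),0,np.sin(np.radians(35))])*1000; nn=np.array([-np.sin(np.radians(35)),0,np.cos(np.radians(35))])*1000
def panel(a,y,h): # upslope m, comp y mm, height m -> world
    return w(np.array([-45,y,75])+a*up+h*nn,p)[0]
def shift(W,s): return (W-s["eef_pos"])@Ro.from_euler("xyz",s["eef_rot"]).as_matrix()/.25
def toolpanel(s):
    C,S=np.cos(p[2]),np.sin(p[2]);d=s["eef_pos"]-np.r_[p[:2],0]
    q=np.array([C*d[0]+S*d[1],-S*d[0]+C*d[1],d[2]])*1000; e=q-[-45,-60,75]
    return np.array([e@up/1000,q[1],e@nn/1000])
E
python3 - <<'E'
from h import *
s=bot.get_state();W=panel(-.06,-60,.13);print(W,shift(W,s).round(3))
E
```

```text
[0.4578922  0.030597   0.14707518] [-1.805  0.404  2.4  ]
```

Request:
{"name": "drive_tool", "arguments": {"targets": [[0,[-0.46,0.1,0.6],0],[0,[-0.46,0.1,0.6],0],[0,[-0.46,0.1,0.6],0],[0,[-0.46,0.1,0.6],0],[0,[-0.46,0.1,0.6],0]]}}

```text
t: 13.35
eef_pos: [0.4503, 0.1032, 0.7088]
eef_rot: [-3.131, -0.621, 0.28]
force: [1.8, -0.6, -0.2]
gripper_width: 0.0006
grasp_force: 0.0
```

Request:
{"name": "drive_tool", "arguments": {"targets": [[0,[-0.46,0.1,0.6],0],[0,[-0.46,0.1,0.6],0],[0,[-0.46,0.1,0.6],0],[0,[-0.46,0.1,0.6],0],[0,[-0.46,0.1,0.6],0]]}}

```text
t: 13.85
eef_pos: [0.4476, 0.0743, 0.51]
eef_rot: [-3.136, -0.6, 0.276]
force: [-0.5, 0.0, -0.3]
gripper_width: 0.0003
grasp_force: 0.0
```

Run:
```python
from h import *
s=bot.get_state();print(s["t"],s["qpos"].round(3),s["eef_pos"].round(4),s["eef_rot"].round(3)); W=panel(-.06,-60,.13);print(shift(W,s).round(3))
```

```text
13.85 [-0.874 -0.428  0.318  1.889  0.312  1.087 -1.902] [0.4476 0.0743 0.51  ] [-3.136 -0.6    0.276]
[-0.827  0.185  1.193]
```

Request:
{"name": "drive_tool", "arguments": {"targets": [[0,[-0.4,0.1,0.6],0],[0,[-0.4,0.1,0.6],0],[0,[-0.4,0.1,0.6],0],[0,[-0.4,0.1,0.6],0],[0,[-0.4,0.1,0.6],0]]}}

```text
t: 14.35
eef_pos: [0.463, 0.0575, 0.3397]
eef_rot: [-3.132, -0.614, 0.278]
force: [0.2, 0.9, -0.2]
gripper_width: 0.0003
grasp_force: 0.0
```

Run:
```python
from h import *
s=bot.get_state();print(s["t"],s["qpos"].round(3),s["eef_pos"].round(4),s["eef_rot"].round(3)); W=panel(-.05,-60,.08);print(shift(W,s).round(3),shift(panel(-.05,-60,.15),s).round(3))
```

```text
14.35 [-0.847 -0.365  0.455  2.259  0.35   0.619 -1.882] [0.463  0.0575 0.3397] [-3.132 -0.614  0.278]
[-0.445  0.107  0.801] [-0.444  0.103  0.521]
```

Request:
{"name": "drive_tool", "arguments": {"targets": [[0,[-0.44,0.1,0.6],0],[0,[-0.44,0.1,0.6],0],[0,[-0.44,0.1,0.6],0],[0,[-0.44,0.1,0.6],0],[0,[-0.44,0.1,0.6],0]]}}

```text
t: 14.85
eef_pos: [0.4785, 0.0274, 0.1991]
eef_rot: [3.129, -0.628, 0.271]
force: [1.7, 0.4, -0.1]
gripper_width: 0.0003
grasp_force: 0.0
```

Run:
```python
from h import *
s=bot.get_state();print(s["t"],s["qpos"].round(3),s["eef_pos"].round(4),s["eef_rot"].round(4),toolpanel(s).round(4))
a=bot.snapshot("wrist")[:,:,::-1];cv2.imwrite("pics/w4r.png",a)
a=cv2.resize(a[30:255,130:430],(800,600),interpolation=cv2.INTER_CUBIC);cv2.imwrite("pics/w4.png",cv2.convertScaleAbs(a,alpha=1.5))
```

```text
14.85 [-1.28  -0.227  1.086  2.523  0.982  0.163 -2.376] [0.4785 0.0274 0.1991] [ 3.1295 -0.6284  0.2705] [-14.6105 -68.5368 161.7417]
```

View pics/w4.png

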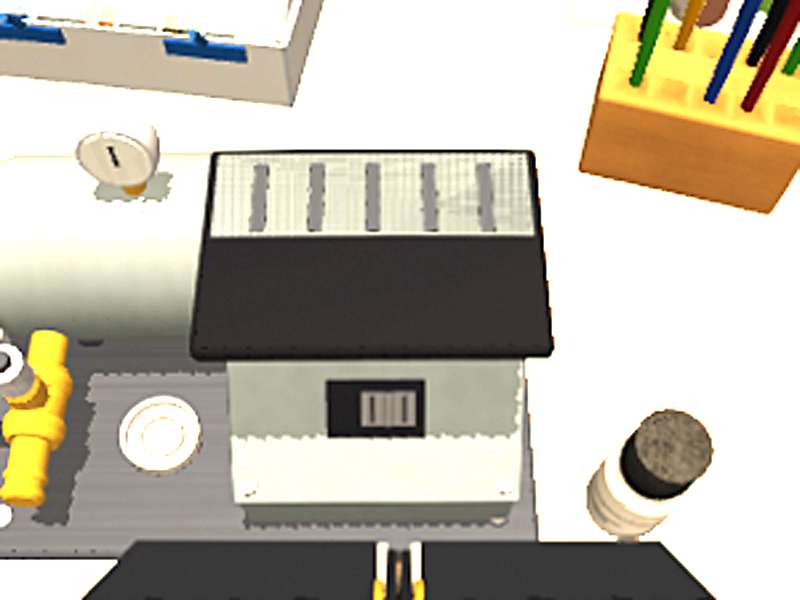

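The switch frame spans (328–425, 380–437). The slide sits at its right end, with the ridge near (388,408), which puts the ridge at about y = -65 mm. The hood's edge is well above it. I'll move in to the right of the ridge.

Run:
```python
from h import *
s=bot.get_state();c=bot.get_calibration("wrist");R,t=wristRt(s)
for y in (-60,-65,0,-120): print(y,((proj(panel(0,y,.004 if y<-60 and y>-100 else 0),c,R,t)-[130,30]+.5)*800/300-.5).round(0))
print(((proj(w([[-57,0,133],[-57,-120,133]],p),c,R,t)-[130,30])*800/300).round(0))
for q in [(-.008,-92,.1),(-.008,-92,.06)]: print(q,shift(panel(*q),s).round(3))
```

```text
-60 [[371. 406.]]
-65 [[383. 408.]]
0 [[221. 406.]]
-120 [[520. 407.]]
[[184. 359.]
 [547. 360.]]
(-0.008, -92, 0.1) [0.026 0.091 0.246]
(-0.008, -92, 0.06) [0.023 0.09  0.406]
```

Request:
{"name": "drive_tool", "arguments": {"targets": [[0,[0.01,0.06,0.1],0],[0,[0.026,0.1,0.2],0],[0,[0.026,0.1,0.25],0],[0,[0.026,0.1,0.25],0],[0,[0.026,0.1,0.25],0]]}}

```text
t: 15.4
eef_pos: [0.4934, 0.0176, 0.1892]
eef_rot: [3.122, -0.626, 0.27]
force: [0.3, 0.8, -0.9]
gripper_width: 0.0004
grasp_force: 0.0
```

Run:
```python
from h import *
s=bot.get_state();print(s["t"],s["qpos"].round(3),s["eef_pos"].round(4),s["eef_rot"].round(4),toolpanel(s).round(1))
for q in [(-.004,-95,.06),(-.004,-95,.02)]: print(q,shift(panel(*q),s).round(3))
```

```text
15.4 [-1.445 -0.21   1.315  2.512  1.081  0.12  -2.421] [0.4934 0.0176 0.1892] [ 3.1216 -0.6256  0.2705] [-10.6 -81.9 146.8]
(-0.004, -95, 0.06) [0.021 0.046 0.349]
(-0.004, -95, 0.02) [0.019 0.043 0.509]
```

q3 and q6 are at their limits in this elbow posture. I'll fit a kinematic model to the logged poses and see which postures reach the target.

```bash
cat > kin.py <<'E'
from h import *
D=[([1.187,.435,.025,1.574,-.0116,1.134,-.0751],[.17301,-.60009,.22603],[-3.14017,.00014,.28073]),
([.184,.178,-.473,1.894,.09,1.091,-1.612],[.4547,.0509,.2518],[-3.141,0,.283]),
([.156,.458,-.791,1.811,.375,1.03,-.573],[.5065,.1704,.1761],[-3.14,0,1.779]),
([-.067,.625,-.696,1.822,.507,.881,-.8],[.515,.2517,.0757],[3.142,-.001,1.773]),
([-.164,.285,-.532,1.402,.144,1.491,-1.987],[.5005,.2483,.4008],[3.141,-.001,.274]),
([-.655,.242,.435,.865,-.113,2.002,-1.573],[.5142,.1475,.6438],[3.141,-.052,.282]),
([-.428,.268,.065,.733,-.008,2.001,-1.661],[.5397,.1597,.6746],[-3.14,-.141,.28]),
([-.518,.34,.308,.544,-.128,2.002,-1.6],[.5886,.1728,.7167],[-3.137,-.266,.279]),
([-1.203,.069,.97,.656,-.086,2.002,-1.592],[.4656,.1348,.8226],[-3.134,-.443,.278]),
([-1.485,.041,1.265,.509,-.084,2.002,-1.583],[.4515,.1267,.8984],[-3.13,-.617,.277]),
([-.874,-.428,.318,1.889,.312,1.087,-1.902],[.4476,.0743,.51],[-3.136,-.6,.276]),
([-.847,-.365,.455,2.259,.35,.619,-1.882],[.463,.0575,.3397],[-3.132,-.614,.278]),
([-1.28,-.227,1.086,2.523,.982,.163,-2.376],[.4785,.0274,.1991],[3.1295,-.6284,.2705]),
([-1.445,-.21,1.315,2.512,1.081,.12,-2.421],[.4934,.0176,.1892],[3.1216,-.6256,.2705])]
E=lambda ax,a:Ro.from_euler(ax,a).as_matrix()
def fk(q,g,s):
    h,a0,a1,l1,a2,l2,a3,l3,psi=g
    R=E("z",s[0]*q[0]);x=R@[a0,0,h];R=R@E("y",q[1])@E("z",s[1]*q[2]);x=x+R@[a1,0,l1]
    R=R@E("y",q[3])@E("z",s[2]*q[4]);x=x+R@[a2,0,l2];R=R@E("y",q[5])@E("z",s[3]*q[6]);x=x+R@[a3*np.cos(psi),a3*np.sin(psi),l3]
    return x,R@E("z",psi)
lim=np.array([[-2.62,2.62],[-.44,2.09],[-1.27,1.32],[.08,2.57],[-1.32,4.46],[.12,2],[-2.74,2.74]])
E
python3 - <<'E'
from kin import *
import itertools,json
best=None
for s in itertools.product([1,-1],repeat=4):
    def f(g):
        o=[]
        for q,x,r in D:
            X,R=fk(q,g,s);o+=list(X-x)+list(.3*(R-Ro.from_euler("xyz",r).as_matrix()).ravel())
        return o
    for psi in (0,1.57,3.14,-1.57):
        r=least_squares(f,[.3,0,0,.35,0,.35,0,.2,psi])
        if best is None or r.cost<best[0]: best=(r.cost,s,r.x); 
print(best); json.dump([list(best[2]),list(best[1])],open("kin.json","w"))
print(max(np.linalg.norm(fk(q,best[2],best[1])[0]-x) for q,x,r in D))
E
```

```text
(np.float64(0.010428040981078569), (-1, -1, -1, -1), array([ 0.33813372, -0.01728919,  0.00277941,  0.61042567,  0.01283994,
        0.43199971, -0.02769659,  0.47803562,  1.56702461]))
0.060385366869316476
```

```bash
cat >> kin.py <<'E'
def fk2(q,g):
    o=np.reshape(g[:15],(5,3));z=g[15:22]
    sg=[-1,1,-1,1,-1,1,-1];a=[sg[i]*q[i]+z[i] for i in range(7)]
    R=E("z",a[0]);x=R@o[0];R=R@E("y",a[1]);R=R@E("z",a[2]);x=x+R@o[1]
    R=R@E("y",a[3]);R=R@E("z",a[4]);x=x+R@o[2];R=R@E("y",a[5]);x=x+R@o[3];R=R@E("z",a[6]);x=x+R@o[4]
    return x,R
def res(g,D=D):
    o=[]
    for q,x,r in D:
        X,R=fk2(q,g);o+=list(X-x)+list(.3*(R-Ro.from_euler("xyz",r).as_matrix()).ravel())
    return np.array(o)
E
python3 - <<'E'
from kin import *
import json
best=None
for s in (1.567,):
    g0=np.r_[0,0,.338,0,0,.61,0,0,.43,0,0,0,0,0,.478,np.zeros(6),s]
    r=least_squares(lambda g:np.r_[res(g),1e-3*(g-g0)],g0)
    e=[np.linalg.norm(fk2(q,r.x)[0]-x)*1000 for q,x,_ in D];eo=[np.degrees((Ro.from_matrix(fk2(q,r.x)[1]).inv()*Ro.from_euler("xyz",a)).magnitude()) for q,x,a in D]
    print(r.x.round(3).tolist());print(np.round(e,1),np.round(eo,1));json.dump(r.x.tolist(),open("kin2.json","w"))
E
```

```text
[0.0, -0.037, 0.272, 0.0, -0.016, 0.557, 0.0, -0.0, 0.428, 0.0, -0.0, -0.054, -0.0, 0.0, 0.424, 0.001, 0.0, -0.001, 0.0, 0.0, -0.0, 1.571]
[0.2 0.6 0.3 0.5 0.5 0.2 0.4 0.3 0.3 0.2 0.1 0.2 0.1 0.2] [0.  0.  0.  0.1 0.1 0.  0.  0.1 0.  0.  0.  0.1 0.  0. ]
```

```bash
cat >> kin.py <<'E'
import json
try: G=np.array(json.load(open("kin2.json")))
except Exception: G=None
def tgt(a,y,h,tilt,roll=0): return panel(a,y,h),E("z",p[2])@E("y",-tilt)@E("x",np.pi)@E("z",roll)
def ik(X,R,q0,margin=.0):
    lo,hi=lim[:,0]+margin,lim[:,1]-margin
    f=lambda q:np.r_[(fk2(q,G)[0]-X)*10,(fk2(q,G)[1]-R).ravel()]
    r=least_squares(f,np.clip(q0,lo+1e-6,hi-1e-6),bounds=(lo,hi));return r.x,np.abs(r.fun).max()
E
python3 - <<'E'
from kin import *
rng=np.random.default_rng(0)
for h in (.003,.06,.15):
  for td in (25,30,35,40,45):
    sol=[]
    for _ in range(25):
        q,e=ik(*tgt(-.004,-95,h,np.radians(td)),rng.uniform(lim[:,0],lim[:,1]))
        if e<1e-3: sol.append((np.minimum(q-lim[:,0],lim[:,1]-q).min(),q))
    sol.sort(key=lambda z:-z[0]);print(h,td,len(sol),*[(round(m,2),q.round(2).tolist()) for m,q in sol[:1]])
    print("   q3",sorted(set(round(float(q[2]),1) for m,q in sol)))
E
```

```text
0.003 25 12 (np.float64(0.18), [0.49, 0.52, -0.76, 2.18, 1.21, 0.3, -2.55])
   q3 [-1.0, -0.8, -0.7, -0.5, -0.4, -0.3, 0.0, 0.1, 0.2]
0.003 30 8 (np.float64(0.11), [-0.42, 0.43, 0.44, 2.33, 4.35, 0.3, 0.51])
   q3 [0.0, 0.4, 0.5, 0.8, 0.9]
0.003 35 14 (np.float64(0.19), [-0.21, 0.43, 0.18, 2.38, 3.78, 0.33, 1.1])
   q3 [-0.8, -0.5, -0.3, -0.2, -0.1, 0.1, 0.2, 0.4, 0.8, 1.0, 1.2]
0.003 40 8 (np.float64(0.17), [0.38, 0.51, -0.54, 2.4, 2.91, 0.41, 2.07])
   q3 [-1.0, -0.9, -0.5, 0.2, 0.7, 1.3]
0.003 45 14 (np.float64(0.13), [0.68, 0.69, -0.94, 2.44, 2.65, 0.64, 2.47])
   q3 [-0.9, -0.5, -0.3, -0.0, 0.1, 0.2, 0.5, 1.3]
0.06 25 16 (np.float64(0.2), [-0.57, 0.31, 0.61, 2.29, -1.06, 0.32, -0.35])
   q3 [-1.2, -0.8, -0.7, -0.6, -0.5, -0.4, -0.1, 0.1, 0.2, 0.3, 0.5, 0.6, 1.1]
0.06 30 6 (np.float64(0.07), [0.7, 0.43, -0.94, 2.28, 1.34, 0.27, -2.67])
   q3 [-1.2, -1.1, -0.9, -0.8, -0.7, -0.6]
0.06 35 12 (np.float64(0.13), [-0.66, 0.35, 0.78, 2.44, 4.32, 0.44, 0.58])
   q3 [-0.8, -0.5, -0.4, -0.3, -0.0, 0.8, 1.0]
0.06 40 13 (np.float64(0.12), [0.28, 0.32, -0.36, 2.45, 3.28, 0.3, 1.66])
   q3 [-1.1, -0.4, -0.0, 0.1, 0.3, 0.6, 0.7, 0.8, 1.1, 1.3]
0.06 45 11 (np.float64(0.09), [0.74, 0.5, -0.92, 2.48, 2.75, 0.48, 2.3])
   q3 [-0.9, -0.6, -0.5, 0.2, 0.4, 0.5, 0.6]
0.15 25 15 (np.float64(0.27), [0.77, 0.16, -0.88, 2.21, 0.13, 0.39, -1.49])
   q3 [-1.3, -1.2, -1.0, -0.9, -0.8, -0.7, -0.1, 0.7, 1.1, 1.3]
0.15 30 17 (np.float64(0.16), [-0.9, 0.01, 0.91, 2.39, -0.55, 0.28, -0.79])
   q3 [-1.3, -1.2, -1.1, -1.0, -0.8, -0.7, -0.4, -0.3, 0.1, 0.2, 0.6, 0.9, 1.3]
0.15 35 12 (np.float64(0.07), [-0.62, 0.01, 0.63, 2.45, -1.05, 0.19, -0.29])
   q3 [-1.2, -0.8, -0.6, -0.3, 0.1, 0.5, 0.6, 1.0, 1.2, 1.3]
0.15 40 9 (np.float64(0.07), [0.02, 0.05, -0.01, 2.48, 4.38, 0.19, 0.56])
   q3 [-0.5, -0.0, 0.9, 1.0, 1.3]
0.15 45 9 (np.float64(0.08), [1.09, 0.22, -1.12, 2.49, 3.3, 0.2, 1.72])
   q3 [-1.3, -1.2, -1.1, -1.0, -0.3, 0.3]
```

Request:
{"name": "drive_tool", "arguments": {"targets": [[0,[-0.2,0,0.3],0],[0,[-0.2,0,0.3],0],[0,[-0.2,0,0.3],0],[0,[-0.2,0,0.3],0],[0,[-0.2,0,0.3],0]]}}

```text
t: 15.9
eef_pos: [0.4667, 0.0043, 0.1643]
eef_rot: [3.135, -0.599, 0.275]
force: [-0.2, -0.1, 0.1]
gripper_width: 0.0006
grasp_force: 0.0
```

```bash
cat > st.py <<'E'
from kin import *
s=bot.get_state();R=Ro.from_euler("xyz",s["eef_rot"]).as_matrix();z=E("z",-p[2])@R[:,2];x=E("z",-p[2])@R[:,0]
print("t",s["t"],"q",s["qpos"].round(3).tolist(),"pos",s["eef_pos"].round(4),"panel",toolpanel(s).round(1),"F",s["force"].round(1))
print("rot",s["eef_rot"].round(3),"tilt fwd/side deg",np.degrees([np.arctan2(z[0],-z[2]),np.arctan2(z[1],-z[2])]).round(1),"yaw err deg",np.degrees(np.arctan2(x[1],x[0])).round(1))
E
python3 st.py
```

```text
t 15.9 q [-1.554, -0.438, 1.316, 2.567, 1.436, 0.349, -2.74] pos [0.4667 0.0043 0.1643] panel [-48.9 -87.7 143.2] F [-0.2 -0.1  0.1]
rot [ 3.135 -0.599  0.275] tilt fwd/side deg [34.3 -0.2] yaw err deg 0.4
```

Request:
{"name": "drive_tool", "arguments": {"targets": [[0,[0.5,-0.2,-0.64],0],[0,[0.5,-0.2,-0.64],0],[0,[0.5,-0.2,-0.64],0],[0,[0.5,-0.2,-0.64],0],[0,[0.5,-0.2,-0.64],0]]}}

```text
t: 16.4
eef_pos: [0.4657, 0.0521, 0.3501]
eef_rot: [3.136, -0.601, 0.275]
force: [1.5, -1.0, 1.4]
gripper_width: 0.0002
grasp_force: 0.0
```

```bash
python3 st.py
python3 - <<'E'
from kin import *
# posture continuation for tilt 27 from several elbow angles, q5 small branch
for td in (25,27,29,31):
  for q3 in (-.8,-.3,.1,.5,.9):
    q=np.array([-q3,-.2,q3,2.2,0,.6,-1.6]);o=[]
    for h in (.25,.15,.1,.06,.03,.002):
        q,e=ik(*tgt(-.004,-93,h,np.radians(td)),q,.02);o.append(round(e,3))
    print(td,q3,o,q.round(2).tolist())
E
```

```text
t 16.4 q [-1.023, -0.42, 0.547, 2.232, 0.492, 0.722, -2.03] pos [0.4657 0.0521 0.3501] panel [ 67.3 -41.3 288.7] F [ 1.5 -1.   1.4]
rot [ 3.136 -0.601  0.275] tilt fwd/side deg [34.4 -0.1] yaw err deg 0.4
25 -0.8 [np.float64(0.0), np.float64(0.0), np.float64(0.0), np.float64(0.0), np.float64(0.0), np.float64(0.0)] [0.3, 0.46, -0.51, 2.2, 1.0, 0.18, -2.38]
25 -0.3 [np.float64(0.0), np.float64(0.0), np.float64(0.0), np.float64(0.0), np.float64(0.0), np.float64(0.0)] [0.22, 0.44, -0.41, 2.2, 0.83, 0.14, -2.22]
25 0.1 [np.float64(0.0), np.float64(0.0), np.float64(0.0), np.float64(0.0), np.float64(0.0), np.float64(0.0)] [-0.19, 0.41, 0.12, 2.23, -1.04, 0.14, -0.38]
25 0.5 [np.float64(0.0), np.float64(0.0), np.float64(0.0), np.float64(0.0), np.float64(0.0), np.float64(0.0)] [-0.26, 0.41, 0.2, 2.24, -1.17, 0.17, -0.26]
25 0.9 [np.float64(0.0), np.float64(0.0), np.float64(0.0), np.float64(0.0), np.float64(0.0), np.float64(0.0)] [-0.34, 0.42, 0.31, 2.25, -1.29, 0.21, -0.15]
27 -0.8 [np.float64(0.0), np.float64(0.0), np.float64(0.0), np.float64(0.0), np.float64(0.0), np.float64(0.0)] [0.3, 0.4
[... 1549 characters left out ...]
3), np.float64(0.052)] [0.38, 0.47, -0.57, 2.23, 1.38, 0.14, -2.72]
31 -0.3 [np.float64(0.0), np.float64(0.0), np.float64(0.0), np.float64(0.02), np.float64(0.047), np.float64(0.07)] [-0.11, 0.41, 0.05, 2.24, -1.3, 0.14, -0.1]
31 0.1 [np.float64(0.0), np.float64(0.0), np.float64(0.0), np.float64(0.02), np.float64(0.047), np.float64(0.07)] [-0.11, 0.41, 0.05, 2.24, -1.3, 0.14, -0.1]
31 0.5 [np.float64(0.0), np.float64(0.0), np.float64(0.0), np.float64(0.02), np.float64(0.047), np.float64(0.07)] [-0.11, 0.41, 0.05, 2.24, -1.3, 0.14, -0.1]
31 0.9 [np.float64(0.0), np.float64(0.0), np.float64(0.0), np.float64(0.02), np.float64(0.047), np.float64(0.07)] [-0.11, 0.41, 0.05, 2.24, -1.3, 0.14, -0.1]
```

At 35° the arm needs the flipped wrist branch (q5 near 3). The way there was blocked by q7's lower limit, so I'll turn the tool a half turn about its axis, which is symmetric for this job and frees q7.

Request:
{"name": "drive_tool", "arguments": {"targets": [[0,[-0.15,0.2,0.16],-0.9],[0,[-0.15,0.2,0.16],-0.9],[0,[-0.15,0.2,0.16],-0.9],[0,[-0.15,0.2,0.16],-0.9],[0,[-0.15,0.2,0.16],-0.9]]}}

```text
t: 16.9
eef_pos: [0.4721, -0.0001, 0.2947]
eef_rot: [2.715, -0.438, 1.081]
force: [-0.1, -0.5, -0.2]
gripper_width: 0.0003
grasp_force: 0.0
```

Request:
{"name": "drive_tool", "arguments": {"targets": [[0,[0,0,0],-0.9],[0,[0,0,0],-0.9],[0,[0,0,0],-0.9],[0,[0,0,0],-0.9],[0,[0,0,0],-0.9]]}}

```text
t: 17.4
eef_pos: [0.4722, 0.0001, 0.2947]
eef_rot: [2.544, -0.079, 1.716]
force: [-0.1, 0.1, 0.2]
gripper_width: 0.0004
grasp_force: 0.0
```

Request:
{"name": "drive_tool", "arguments": {"targets": [[0,[0,0,0],-0.9],[0,[0,0,0],-0.9],[0,[0,0,0],-0.9],[0,[0,0,0],-0.9],[0,[0,0,0],-0.9]]}}

```text
t: 17.9
eef_pos: [0.4722, 0.0001, 0.2947]
eef_rot: [2.616, 0.309, 2.315]
force: [-0.4, -0.5, 0.5]
gripper_width: 0.0004
grasp_force: 0.0
```

Request:
{"name": "drive_tool", "arguments": {"targets": [[0,[0,0,0],-0.9],[0,[0,0,0],-0.9],[0,[0,0,0],-0.9],[0,[0,0,0],-0.9],[0,[0,0,0],-0.9]]}}

```text
t: 18.4
eef_pos: [0.4722, 0.0, 0.2947]
eef_rot: [2.943, 0.572, 3.047]
force: [0.3, 0.5, 0.7]
gripper_width: 0.0004
grasp_force: 0.0
```

```bash
sed -i 's/^s=bot.get_state();R=/s=bot.get_state();R=/' st.py; python3 st.py
python3 - <<'E'
from h import *
s=bot.get_state();
for q in [(-.004,-93,.15),(-.004,-93,.06)]: print(q,shift(panel(*q),s).round(3))
E
```

```text
t 18.4 q [-1.072, -0.436, 0.762, 2.332, 0.566, 0.579, 0.877] pos [0.4722 0.     0.2947] panel [ 29.4 -93.3 247.7] F [0.3 0.5 0.7]
rot [2.943 0.572 3.047] tilt fwd/side deg [34.5 -0.3] yaw err deg 159.2
(-0.004, -93, 0.15) [ 0.125 -0.036  0.392]
(-0.004, -93, 0.06) [ 0.122 -0.034  0.752]
```

Request:
{"name": "drive_tool", "arguments": {"targets": [[0,[0.06,-0.02,0.1],-0.2],[0,[0.125,-0.036,0.2],-0.4],[0,[0.125,-0.036,0.3],-0.4],[0,[0.125,-0.036,0.39],-0.4],[0,[0.125,-0.036,0.39],-0.4]]}}

```text
t: 18.9
eef_pos: [0.4942, 0.0154, 0.194]
eef_rot: [-3.132, 0.589, -2.846]
force: [-1.1, -1.8, -0.2]
gripper_width: 0.0004
grasp_force: 0.0
```

```bash
python3 st.py
python3 - <<'E'
from h import *
s=bot.get_state();
for q in [(-.004,-93,.15),(-.004,-93,.06)]: print(q,shift(panel(*q),s).round(3))
E
```

```text
t 18.9 q [-1.498, -0.328, 1.299, 2.466, 0.961, 0.277, 0.873] pos [0.4942 0.0154 0.194 ] panel [ -7.7 -84.3 150.7] F [-1.1 -1.8 -0.2]
rot [-3.132  0.589 -2.846] tilt fwd/side deg [33.7  0.4] yaw err deg -178.4
(-0.004, -93, 0.15) [-0.014 -0.035  0.002]
(-0.004, -93, 0.06) [-0.022 -0.037  0.362]
```

Request:
{"name": "drive_tool", "arguments": {"targets": [[0,[-0.02,-0.03,0.06],0],[0,[-0.02,-0.03,0.12],0],[0,[-0.02,-0.03,0.18],0],[0,[-0.02,-0.03,0.18],0],[0,[-0.02,-0.03,0.18],0]]}}

```text
t: 19.4
eef_pos: [0.4986, 0.0132, 0.1875]
eef_rot: [-3.131, 0.588, -2.863]
force: [-0.4, -1.2, -1.1]
gripper_width: 0.0005
grasp_force: 0.0
```

```bash
python3 st.py
```

```text
t 19.4 q [-1.601, -0.438, 1.317, 2.47, 1.208, 0.404, 0.612] pos [0.4986 0.0132 0.1875] panel [ -8.5 -87.6 143.3] F [-0.4 -1.2 -1.1]
rot [-3.131  0.588 -2.863] tilt fwd/side deg [33.7 -0.3] yaw err deg -179.4
```

I'll emulate the local IK to see which detour, such as turning the tool while q7 is pinned, brings the wrist into the flipped branch.

```bash
cat > emu.py <<'E'
from kin import *
def step(q,X,R,lam=.02):
    f=lambda v:np.r_[(fk2(v,G)[0]-X)*10,(fk2(v,G)[1]-R).ravel()*1.5,lam*(v-q)]
    lo,hi=lim[:,0]-1e-3,lim[:,1]+1e-3
    r=least_squares(f,np.clip(q,lo+1e-5,hi-1e-5),bounds=(lo,hi));v=r.x
    d=v-q;m=np.abs(d/np.array([2.22,2.22,3.01,3.01,3.14,3.14,3.14])/.07).max();return q+d/max(m,1)
def run(q,dx,roll,n=5):
    X0,R0=fk2(q,G);dx=np.array(dx)*.25;th=roll*np.pi/4
    for i in range(n):
        k=min(1,(i+1)*.05/max(np.linalg.norm(dx),1e-9),(i+1)*.15/max(abs(th),1e-9))
        q=step(q,X0+R0@dx*k,R0@E("z",th*k))
    return q
def info(q):
    X,R=fk2(q,G);z=E("z",-p[2])@R[:,2];x=E("z",-p[2])@R[:,0]
    return q.round(2).tolist(),toolpanel(dict(eef_pos=X)).round(0),np.degrees(np.arctan2(z[0],-z[2])).round(1),np.degrees(np.arctan2(z[1],-z[2])).round(1)
E
python3 - <<'E'
from emu import *
print("check: expect q3 1.3,q5 .96")
q=np.array([-1.072,-.436,.762,2.332,.566,.579,.877]);q=run(q,[.125,-.036,.39],-.4);print(info(q))
q=run(q,[-.02,-.03,.18],0);print(info(q))
print("ratchet from now")
q=np.array([-1.601,-.438,1.317,2.47,1.208,.404,.612])
for i in range(6): q=run(q,[0,0,0],-.9);print(info(q))
for i in range(6): q=run(q,[0,0,0],.9);print(info(q))
for i in range(4): q=run(q,[0,0,.14],0);print(info(q))
E
```

```text
check: expect q3 1.3,q5 .96
([-1.47, -0.29, 1.32, 2.47, 0.89, 0.22, 0.96], array([ -4., -92., 150.]), np.float64(34.5), np.float64(-0.3))
([-1.65, -0.44, 1.32, 2.48, 1.38, 0.45, 0.42], array([ -1., -92., 140.]), np.float64(35.2), np.float64(-3.7))
ratchet from now
([-1.6, -0.44, 1.32, 2.47, 1.21, 0.41, 1.32], array([ -8., -87., 143.]), np.float64(33.7), np.float64(-0.4))
([-1.6, -0.44, 1.32, 2.47, 1.21, 0.41, 2.02], array([ -8., -87., 143.]), np.float64(33.7), np.float64(-0.4))
([-1.6, -0.44, 1.32, 2.47, 1.21, 0.41, 2.73], array([ -8., -87., 143.]), np.float64(33.7), np.float64(-0.4))
([-1.45, -0.19, 1.32, 2.56, 1.88, 0.12, 2.74], array([-13., -83., 145.]), np.float64(38.0), np.float64(-3.5))
([-1.44, -0.11, 1.32, 2.57, 2.55, 0.12, 2.74], array([ -6., -83., 143.]), np.float64(39.6), np.float64(-5.8))
([-1.13, -0.02, 1.05, 2.57, 3.41, 0.12, 2.57], array([ -6., -83., 143.]), np.float64(39.8), np.float64(-5.9))
([-1.16, -0.02, 1.08, 2.57, 3.39, 0.12, 1.87], array([ -6., -83., 143.]), np.float64(39.8), np.float64(-5.9))
([-1.19, -0.03, 1.12, 2.57, 3.38, 0.12, 1.19], array([ -6., -83., 14
[... 218 characters left out ...]
143.]), np.float64(39.9), np.float64(-5.9))
([-1.21, -0.03, 1.14, 2.57, 3.37, 0.12, -0.92], array([ -6., -83., 143.]), np.float64(39.9), np.float64(-5.9))
([-1.21, -0.03, 1.13, 2.57, 3.37, 0.12, -1.63], array([ -6., -83., 143.]), np.float64(39.9), np.float64(-5.9))
([-0.8, 0.17, 0.78, 2.55, 3.76, 0.28, -2.06], array([ -3., -86., 108.]), np.float64(39.9), np.float64(-5.9))
([-0.72, 0.3, 0.73, 2.53, 3.77, 0.41, -2.1], array([ -0., -89.,  73.]), np.float64(39.9), np.float64(-5.9))
([-0.67, 0.42, 0.7, 2.51, 3.76, 0.5, -2.11], array([  3., -91.,  39.]), np.float64(39.9), np.float64(-5.9))
([-0.64, 0.52, 0.67, 2.47, 3.74, 0.58, -2.12], array([  6., -94.,   4.]), np.float64(39.9), np.float64(-5.9))
```

The emulator reproduces the stall, and turning with q7 pinned does flip the wrist. I'll search for a pre-shift that keeps the tilt straighter.

```bash
cat > srch.py <<'E'
from emu import *
rng=np.random.default_rng(1)
q0=bot.get_state()["qpos"]; out=[]
cands=[(0,0,0)]+[tuple(rng.uniform(-.45,.45,3).round(2)) for _ in range(45)]
for c in cands:
    q=run(q0,c,-.9);n=1
    while q[4]<2.6 and n<8: q=run(q,[0,0,0],-.9);n+=1
    if q[4]<2.4: continue
    i=info(q);out.append((abs(i[3])+.5*abs(i[2]-35),n,c,i))
out.sort(key=lambda v:v[0])
for o in out[:6]: print(o)
E
timeout 500 python3 srch.py
```

```text
(np.float64(5.550000000000002), 6, (np.float64(-0.07), np.float64(0.15), np.float64(-0.04)), ([-0.88, -0.01, 0.69, 2.56, 3.21, 0.12, 2.67], array([  3., -47., 144.]), np.float64(40.7), np.float64(-2.7)))
(np.float64(7.4), 6, (np.float64(-0.32), np.float64(0.29), np.float64(0.16)), ([-1.57, 0.01, 1.32, 2.49, 3.01, 0.12, 2.74], array([ 68., -10., 133.]), np.float64(44.0), np.float64(-2.9)))
(np.float64(8.2), 6, (0, 0, 0), ([-1.13, -0.02, 1.06, 2.57, 3.41, 0.12, 2.56], array([ -6., -83., 143.]), np.float64(39.8), np.float64(-5.8)))
(np.float64(8.999999999999998), 6, (np.float64(0.01), np.float64(0.01), np.float64(0.23)), ([-1.2, 0.01, 1.08, 2.57, 3.18, 0.12, 2.74], array([ -9., -74., 136.]), np.float64(38.8), np.float64(-7.1)))
(np.float64(9.15), 6, (np.float64(-0.43), np.float64(0.23), np.float64(0.03)), ([-1.47, 0.0, 1.25, 2.45, 3.06, 0.12, 2.74], array([ 94., -25., 138.]), np.float64(46.1), np.float64(-3.6)))
(np.float64(9.299999999999999), 6, (np.float64(-0.26), np.float64(0.13), np.float64(0.27)), ([-1.48, 0.0, 1.3, 2.51, 3.09, 0.12, 2.74], array([ 48., -45., 135.]), np.float64(42.8), np.float64(-5.4)))
```

Request:
{"name": "drive_tool", "arguments": {"targets": [[0,[-0.07,0.15,-0.04],-0.9],[0,[-0.07,0.15,-0.04],-0.9],[0,[-0.07,0.15,-0.04],-0.9],[0,[-0.07,0.15,-0.04],-0.9],[0,[-0.07,0.15,-0.04],-0.9]]}}

```text
t: 19.9
eef_pos: [0.4969, 0.0516, 0.2049]
eef_rot: [-2.723, 0.426, -2.062]
force: [-0.5, -0.4, 0.3]
gripper_width: 0.0008
grasp_force: 0.0
```

Request:
{"name": "drive_tool", "arguments": {"targets": [[0,[0,0,0],-0.9],[0,[0,0,0],-0.9],[0,[0,0,0],-0.9],[0,[0,0,0],-0.9],[0,[0,0,0],-0.9]]}}

```text
t: 20.4
eef_pos: [0.4969, 0.0515, 0.2049]
eef_rot: [-2.558, 0.074, -1.425]
force: [-0.5, 0.4, -0.4]
gripper_width: 0.0005
grasp_force: 0.0
```

Request:
{"name": "drive_tool", "arguments": {"targets": [[0,[0,0,0],-0.9],[0,[0,0,0],-0.9],[0,[0,0,0],-0.9],[0,[0,0,0],-0.9],[0,[0,0,0],-0.9]]}}

```text
t: 20.9
eef_pos: [0.497, 0.0515, 0.2049]
eef_rot: [-2.631, -0.305, -0.821]
force: [0.4, -0.4, -0.5]
gripper_width: 0.0006
grasp_force: 0.0
```

Request:
{"name": "drive_tool", "arguments": {"targets": [[0,[0,0,0],-0.9],[0,[0,0,0],-0.9],[0,[0,0,0],-0.9],[0,[0,0,0],-0.9],[0,[0,0,0],-0.9]]}}

```text
t: 21.4
eef_pos: [0.4903, 0.0579, 0.1845]
eef_rot: [-2.902, -0.607, -0.172]
force: [-11.4, 42.2, 2.1]
gripper_width: 0.0003
grasp_force: 0.0
```

```bash
python3 st.py
```

```text
t 21.4 q [-1.544, -0.15, 1.316, 2.546, 1.729, 0.116, 2.742] pos [0.4903 0.0579 0.1845] panel [ -7.  -42.3 138.6] F [-11.4  42.2   2.1]
rot [-2.902 -0.607 -0.172] tilt fwd/side deg [37.  -1.5] yaw err deg -25.2
```

Request:
{"name": "drive_tool", "arguments": {"targets": [[0,[0,0,0],0]]}}

```text
t: 21.5
eef_pos: [0.49, 0.0522, 0.183]
eef_rot: [-2.92, -0.608, -0.17]
force: [-0.2, 0.2, -0.0]
gripper_width: 0.0004
grasp_force: 0.0
```

```bash
python3 st.py
python3 - <<'E'
from station import bot; import cv2
cv2.imwrite("pics/s5.png",cv2.resize(bot.snapshot("side")[:,:,::-1],(800,600)))
E
```

```text
t 21.5 q [-1.539, -0.139, 1.317, 2.548, 1.729, 0.12, 2.742] pos [0.49   0.0522 0.183 ] panel [ -9.4 -47.7 138.3] F [-0.2  0.2 -0. ]
rot [-2.92  -0.608 -0.17 ] tilt fwd/side deg [36.8 -2.7] yaw err deg -25.1
```

View pics/s5.png

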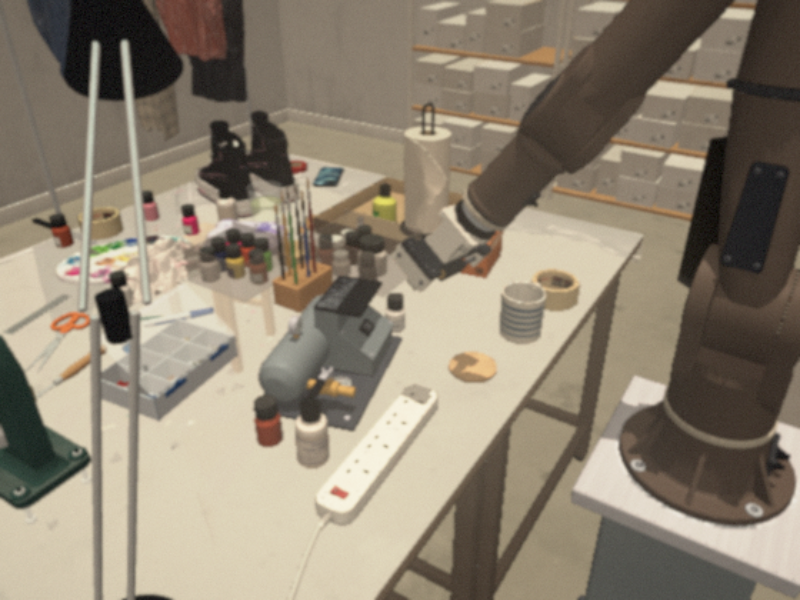

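The side view shows the gripper free in the air at (430,260), above and to the right of the compressor. The 42 N was a dynamic spike, and the force is zero now. I'll continue more slowly.

Request:
{"name": "drive_tool", "arguments": {"targets": [[0,[0,0,0],-0.12],[0,[0,0,0],-0.24],[0,[0,0,0],-0.36],[0,[0,0,0],-0.48],[0,[0,0,0],-0.6]]}}

```text
t: 22.05
eef_pos: [0.4889, 0.063, 0.183]
eef_rot: [3.031, -0.659, 0.404]
force: [0.2, 0.3, -0.2]
gripper_width: 0.0007
grasp_force: 0.0
```

Request:
{"name": "drive_tool", "arguments": {"targets": [[0,[0,0,0],-0.12],[0,[0,0,0],-0.24],[0,[0,0,0],-0.36],[0,[0,0,0],-0.48],[0,[0,0,0],-0.6]]}}

```text
t: 22.55
eef_pos: [0.4969, 0.0698, 0.1871]
eef_rot: [2.691, -0.541, 0.959]
force: [0.2, 0.5, -0.9]
gripper_width: 0.0004
grasp_force: 0.0
```

```bash
python3 st.py
python3 - <<'E'
from emu import *
q=bot.get_state()["qpos"]
for r in (-.9,.9,.9,.9): q=run(q,[0,0,0],r);print(info(q))
print("direct")
q=bot.get_state()["qpos"]
for r in (.9,.9,.9,.9): q=run(q,[0,0,.05],r);print(info(q))
E
```

```text
t 22.55 q [-1.539, -0.062, 1.317, 2.568, 2.618, 0.117, 2.742] pos [0.4969 0.0698 0.1871] panel [  2.2 -32.5 135.3] F [ 0.2  0.5 -0.9]
rot [ 2.691 -0.541  0.959] tilt fwd/side deg [39.4 -3. ] yaw err deg 39.6
([-1.35, 0.0, 1.16, 2.57, 3.32, 0.12, 2.74], array([  2., -32., 133.]), np.float64(39.6), np.float64(-2.5))
([-1.32, 0.0, 1.13, 2.57, 3.31, 0.12, 2.04], array([  2., -32., 133.]), np.float64(39.6), np.float64(-2.5))
([-1.28, 0.0, 1.09, 2.56, 3.3, 0.12, 1.34], array([  2., -32., 133.]), np.float64(39.6), np.float64(-2.5))
([-1.24, 0.01, 1.04, 2.56, 3.29, 0.12, 0.64], array([  2., -32., 133.]), np.float64(39.6), np.float64(-2.5))
direct
([-1.07, 0.04, 0.86, 2.55, 3.18, 0.14, 1.64], array([  8., -34., 129.]), np.float64(40.0), np.float64(-3.6))
([-0.78, 0.09, 0.55, 2.54, 3.22, 0.17, 0.88], array([  9., -35., 117.]), np.float64(40.0), np.float64(-3.7))
([-0.56, 0.13, 0.32, 2.52, 3.13, 0.2, 0.25], array([ 10., -35., 104.]), np.float64(40.0), np.float64(-3.7))
([-0.37, 0.17, 0.1, 2.5, 3.0, 0.23, -0.33], array([ 11., -36.,  92.]), np.float64(40.0), np.float64(-3.7))
```

The wrist is flipped now (q5 2.6). Only about 40° of turning back is needed for square alignment.

Request:
{"name": "drive_tool", "arguments": {"targets": [[0,[0,0,0.01],0.16],[0,[0,0,0.02],0.32],[0,[0,0,0.03],0.48],[0,[0,0,0.04],0.64],[0,[0,0,0.05],0.8]]}}

```text
t: 23.05
eef_pos: [0.4987, 0.0723, 0.1869]
eef_rot: [3.123, -0.693, 0.227]
force: [0.8, -0.3, -0.1]
gripper_width: 0.0005
grasp_force: 0.0
```

```bash
python3 st.py
python3 - <<'E'
from emu import *
s=bot.get_state();print(shift(panel(-.006,-95,.07),s).round(3))
R=Ro.from_euler("xyz",s["eef_rot"]).as_matrix();print("roll deg",np.degrees(np.arctan2(*( (E("z",-p[2])@R)[1,[0,1]]*[1,-1]))).round(1))
E
```

```text
t 23.05 q [-1.529, -0.029, 1.317, 2.568, 2.867, 0.117, 1.873] pos [0.4987 0.0723 0.1869] panel [  4.1 -30.6 133.7] F [ 0.8 -0.3 -0.1]
rot [ 3.123 -0.693  0.227] tilt fwd/side deg [39.7 -3.3] yaw err deg -2.3
[-0.053  0.248  0.262]
roll deg -1.8
```

Request:
{"name": "drive_tool", "arguments": {"targets": [[0,[-0.01,0.06,0.05],-0.04],[0,[-0.02,0.12,0.1],-0.04],[0,[-0.04,0.18,0.16],-0.04],[0,[-0.053,0.248,0.22],-0.04],[0,[-0.053,0.248,0.25],-0.04]]}}

```text
t: 23.55
eef_pos: [0.5382, 0.0276, 0.1743]
eef_rot: [3.02, -0.728, 0.307]
force: [0.7, -0.6, 0.6]
gripper_width: 0.0007
grasp_force: 0.0
```

```bash
python3 st.py
python3 - <<'E'
from emu import *
s=bot.get_state()
for q in [(-.006,-95,.07),(-.006,-95,.02)]:print(shift(panel(*q),s).round(3))
cv2.imwrite("pics/w6r.png",bot.snapshot("wrist")[:,:,::-1])
a=cv2.imread("pics/w6r.png")[20:260,120:440];cv2.imwrite("pics/w6.png",cv2.convertScaleAbs(cv2.resize(a,(800,600),interpolation=cv2.INTER_CUBIC),alpha=1.5))
E
```

```text
t 23.55 q [-0.844, 0.165, 0.789, 2.538, 3.618, 0.285, 1.215] pos [0.5382 0.0276 0.1743] panel [ 18.4 -84.2 108.3] F [ 0.7 -0.6  0.6]
rot [ 3.02  -0.728  0.307] tilt fwd/side deg [41.9 -7.3] yaw err deg 2.3
[-0.116  0.026  0.144]
[-0.14   0.007  0.342]
```

View pics/w6.png

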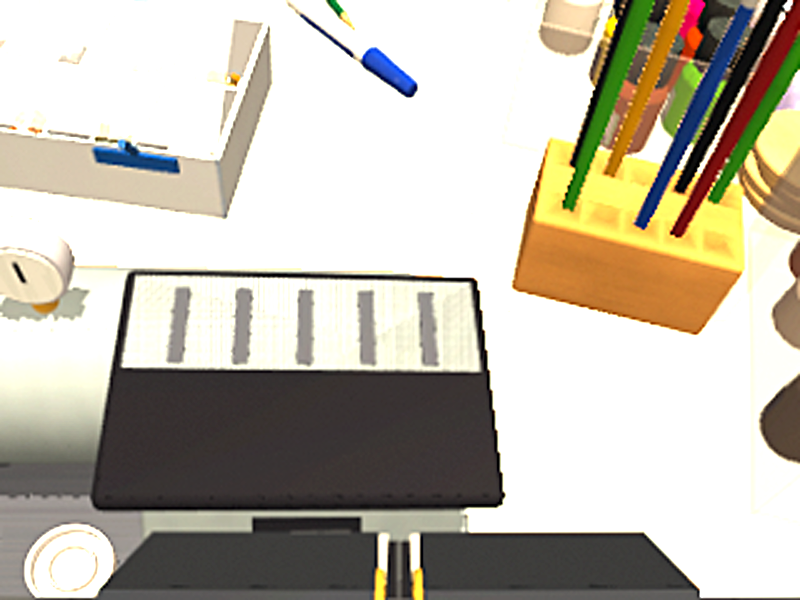

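The switch frame shows at (255–360, 520) below the hood's edge, and the joints are now well inside their ranges. The tool leans 42° forward and 7° sideways, which still clears the hood. I'll go down to the right of the ridge.

Request:
{"name": "drive_tool", "arguments": {"targets": [[0,[-0.04,0.01,0.04],0.04],[0,[-0.08,0.025,0.08],0.04],[0,[-0.116,0.026,0.144],0.04],[0,[-0.13,0.02,0.2],0.04],[0,[-0.135,0.015,0.26],0.04]]}}

```text
t: 24.1
eef_pos: [0.5582, 0.0207, 0.1038]
eef_rot: [3.043, -0.731, 0.267]
force: [-0.6, 0.3, -0.0]
gripper_width: 0.0
grasp_force: 0.0
```

```bash
python3 st.py
python3 - <<'E'
from emu import *
s=bot.get_state()
for q in [(-.006,-94,.02),(-.006,-94,.006)]:print(shift(panel(*q),s).round(3))
E
```

```text
t 24.1 q [-0.573, 0.419, 0.562, 2.556, 3.537, 0.564, 1.243] pos [0.5582 0.0207 0.1038] panel [ -7.7 -96.1  40.6] F [-0.6  0.3 -0. ]
rot [ 3.043 -0.731  0.267] tilt fwd/side deg [41.9 -7.6] yaw err deg -0.0
[-0.003 -0.017  0.081]
[-0.01  -0.022  0.137]
```

Request:
{"name": "drive_tool", "arguments": {"targets": [[0,[0,-0.01,0.04],0],[0,[-0.005,-0.015,0.08],0],[0,[-0.01,-0.02,0.11],0],[0,[-0.01,-0.02,0.12],0],[0,[-0.01,-0.02,0.125],0]]}}

```text
t: 24.6
eef_pos: [0.5756, 0.0282, 0.0779]
eef_rot: [3.042, -0.729, 0.271]
force: [-1.1, -0.1, -0.0]
gripper_width: 0.0004
grasp_force: 0.0
```

Request:
{"name": "drive_tool", "arguments": {"targets": [[0,[0,0,0.004],0],[0,[0,0,0.008],0],[0,[0,0,0.008],0]]}}

```text
t: 24.9
eef_pos: [0.5766, 0.028, 0.0758]
eef_rot: [3.043, -0.729, 0.27]
force: [0.8, 0.2, 0.9]
gripper_width: 0.0004
grasp_force: 0.0
```

Request:
{"name": "drive_tool", "arguments": {"targets": [[0,[0,0,0.004],0],[0,[0,0,0.008],0],[0,[0,0,0.008],0]]}}

```text
t: 25.2
eef_pos: [0.578, 0.0282, 0.074]
eef_rot: [3.043, -0.728, 0.27]
force: [0.5, 0.3, 0.2]
gripper_width: 0.0005
grasp_force: 0.0
```

```bash
python3 st.py
```

```text
t 25.2 q [-0.556, 0.529, 0.539, 2.526, 3.518, 0.64, 1.227] pos [0.578  0.0282 0.074 ] panel [ -7.5 -94.2   4.1] F [0.5 0.3 0.2]
rot [ 3.043 -0.728  0.27 ] tilt fwd/side deg [41.7 -7.5] yaw err deg 0.1
```

Near the panel now. I'll step down until there is light contact.

Request:
{"name": "drive_tool", "arguments": {"targets": [[0,[0,0,0.004],0],[0,[0,0,0.004],0]]}}

```text
t: 25.4
eef_pos: [0.5787, 0.0283, 0.0733]
eef_rot: [3.043, -0.728, 0.271]
force: [-0.2, 0.0, 0.1]
gripper_width: 0.0004
grasp_force: 0.0
```

Request:
{"name": "drive_tool", "arguments": {"targets": [[0,[0,0,0.004],0],[0,[0,0,0.004],0]]}}

```text
t: 25.6
eef_pos: [0.5793, 0.0284, 0.0725]
eef_rot: [3.043, -0.728, 0.271]
force: [0.3, 0.5, 0.0]
gripper_width: 0.0002
grasp_force: 0.0
```

Request:
{"name": "drive_tool", "arguments": {"targets": [[0,[0,0,0.004],0],[0,[0,0,0.004],0]]}}

```text
t: 25.8
eef_pos: [0.5798, 0.0285, 0.0719]
eef_rot: [3.043, -0.728, 0.27]
force: [-2.4, 0.4, 4.6]
gripper_width: 0.0007
grasp_force: 2.5
```

```bash
python3 st.py
```

```text
t 25.8 q [-0.554, 0.537, 0.537, 2.523, 3.518, 0.645, 1.225] pos [0.5798 0.0285 0.0719] panel [ -7.3 -94.3   1.3] F [-2.4  0.4  4.6]
rot [ 3.043 -0.728  0.27 ] tilt fwd/side deg [41.7 -7.4] yaw err deg 0.1
```

There is light contact with the panel (5 N). I'll lift about 0.6 mm, shift 3 mm upslope, and begin the sideways push in small steps, compensating for the lean.

Request:
{"name": "drive_tool", "arguments": {"targets": [[0,[0,0,-0.003],0],[0,[0.013,0,-0.001],0],[0,[0.013,-0.008,-0.002],0],[0,[0.013,-0.016,-0.0026],0],[0,[0.013,-0.016,-0.0026],0]]}}

```text
t: 26.3
eef_pos: [0.581, 0.0335, 0.0743]
eef_rot: [3.043, -0.728, 0.271]
force: [-1.1, 0.1, -0.0]
gripper_width: 0.0003
grasp_force: 0.2
```

Request:
{"name": "drive_tool", "arguments": {"targets": [[0,[0,-0.004,-0.0004],0],[0,[0,-0.008,-0.0008],0],[0,[0,-0.008,-0.0008],0]]}}

```text
t: 26.6
eef_pos: [0.5804, 0.0351, 0.0742]
eef_rot: [3.043, -0.728, 0.271]
force: [-0.3, -0.3, 0.3]
gripper_width: 0.0007
grasp_force: 0.1
```

Request:
{"name": "drive_tool", "arguments": {"targets": [[0,[0,-0.004,-0.0004],0],[0,[0,-0.008,-0.0008],0],[0,[0,-0.008,-0.0008],0]]}}

```text
t: 26.9
eef_pos: [0.5799, 0.037, 0.0742]
eef_rot: [3.043, -0.728, 0.271]
force: [0.5, -0.3, -0.2]
gripper_width: 0.0003
grasp_force: 0.1
```

```bash
python3 st.py
```

```text
t 26.9 q [-0.582, 0.53, 0.539, 2.522, 3.495, 0.629, 1.225] pos [0.5799 0.037  0.0742] panel [ -4.  -86.1   1.9] F [ 0.5 -0.3 -0.2]
rot [ 3.043 -0.728  0.271] tilt fwd/side deg [41.7 -7.4] yaw err deg 0.1
```

Request:
{"name": "drive_tool", "arguments": {"targets": [[0,[0,-0.004,-0.0004],0],[0,[0,-0.008,-0.0008],0],[0,[0,-0.008,-0.0008],0]]}}

```text
t: 27.2
eef_pos: [0.5794, 0.039, 0.0742]
eef_rot: [3.043, -0.728, 0.271]
force: [0.5, -0.6, 0.7]
gripper_width: 0.0006
grasp_force: 0.1
```

Request:
{"name": "drive_tool", "arguments": {"targets": [[0,[0,-0.004,-0.0004],0],[0,[0,-0.008,-0.0008],0],[0,[0,-0.008,-0.0008],0]]}}

```text
t: 27.5
eef_pos: [0.5788, 0.0409, 0.0742]
eef_rot: [3.043, -0.728, 0.271]
force: [0.5, -0.8, 0.7]
gripper_width: 0.0003
grasp_force: 0.1
```

Request:
{"name": "drive_tool", "arguments": {"targets": [[0,[0,-0.004,-0.0004],0],[0,[0,-0.008,-0.0008],0],[0,[0,-0.008,-0.0008],0]]}}

```text
t: 27.8
eef_pos: [0.5783, 0.0428, 0.0742]
eef_rot: [3.043, -0.728, 0.271]
force: [0.1, -1.0, 0.6]
gripper_width: 0.0004
grasp_force: 0.1
```

```bash
python3 st.py
```

```text
t 27.8 q [-0.601, 0.53, 0.541, 2.525, 3.477, 0.627, 1.227] pos [0.5783 0.0428 0.0742] panel [ -4.  -80.1   1.9] F [ 0.1 -1.   0.6]
rot [ 3.043 -0.728  0.271] tilt fwd/side deg [41.7 -7.4] yaw err deg 0.2
```

Request:
{"name": "drive_tool", "arguments": {"targets": [[0,[0,-0.004,-0.0004],0],[0,[0,-0.008,-0.0008],0],[0,[0,-0.008,-0.0008],0]]}}

```text
t: 28.1
eef_pos: [0.5778, 0.0448, 0.0742]
eef_rot: [3.043, -0.728, 0.271]
force: [-0.2, -0.3, 0.9]
gripper_width: 0.0007
grasp_force: 0.1
```

Request:
{"name": "drive_tool", "arguments": {"targets": [[0,[0,-0.004,-0.0004],0],[0,[0,-0.008,-0.0008],0],[0,[0,-0.008,-0.0008],0]]}}

```text
t: 28.4
eef_pos: [0.5772, 0.0467, 0.0742]
eef_rot: [3.043, -0.728, 0.271]
force: [-1.2, 0.2, -0.2]
gripper_width: 0.0004
grasp_force: 0.1
```

Request:
{"name": "drive_tool", "arguments": {"targets": [[0,[0,-0.004,-0.0004],0],[0,[0,-0.008,-0.0008],0],[0,[0,-0.008,-0.0008],0]]}}

```text
t: 28.7
eef_pos: [0.5767, 0.0482, 0.0743]
eef_rot: [3.042, -0.728, 0.27]
force: [0.4, -1.4, 1.1]
gripper_width: -0.0001
grasp_force: 0.8
```

```bash
python3 st.py
```

```text
t 28.7 q [-0.621, 0.529, 0.543, 2.528, 3.458, 0.624, 1.229] pos [0.5767 0.0482 0.0743] panel [ -4.1 -74.5   2. ] F [ 0.4 -1.4  1.1]
rot [ 3.042 -0.728  0.27 ] tilt fwd/side deg [41.7 -7.5] yaw err deg 0.1
```

Request:
{"name": "drive_tool", "arguments": {"targets": [[0,[0,-0.004,-0.0004],0],[0,[0,-0.004,-0.0004],0]]}}

```text
t: 28.9
eef_pos: [0.5765, 0.0487, 0.0743]
eef_rot: [3.042, -0.728, 0.269]
force: [0.2, -4.2, 1.1]
gripper_width: 0.0003
grasp_force: 1.9
```

Request:
{"name": "drive_tool", "arguments": {"targets": [[0,[0,-0.004,-0.0004],0],[0,[0,-0.004,-0.0004],0]]}}

```text
t: 29.1
eef_pos: [0.5763, 0.0493, 0.0744]
eef_rot: [3.042, -0.728, 0.269]
force: [0.6, -6.0, 1.5]
gripper_width: 0.0007
grasp_force: 2.7
```

Request:
{"name": "drive_tool", "arguments": {"targets": [[0,[0,-0.004,-0.0004],0],[0,[0,-0.004,-0.0004],0]]}}

```text
t: 29.3
eef_pos: [0.576, 0.0505, 0.0743]
eef_rot: [3.042, -0.728, 0.269]
force: [-1.1, -4.4, 2.5]
gripper_width: 0.0004
grasp_force: 2.5
```

```bash
python3 st.py
```

```text
t 29.3 q [-0.63, 0.529, 0.545, 2.53, 3.448, 0.623, 1.23] pos [0.576  0.0505 0.0743] panel [ -4.1 -72.    2.1] F [-1.1 -4.4  2.5]
rot [ 3.042 -0.728  0.269] tilt fwd/side deg [41.7 -7.6] yaw err deg 0.1
```

Request:
{"name": "drive_tool", "arguments": {"targets": [[0,[0,-0.004,-0.0004],0],[0,[0,-0.008,-0.0008],0],[0,[0,-0.008,-0.0008],0]]}}

```text
t: 29.6
eef_pos: [0.5752, 0.0543, 0.0741]
eef_rot: [3.043, -0.728, 0.272]
force: [-0.7, -0.8, 1.1]
gripper_width: 0.0005
grasp_force: 0.4
```

Request:
{"name": "drive_tool", "arguments": {"targets": [[0,[0,-0.004,-0.0004],0],[0,[0,-0.008,-0.0008],0],[0,[0,-0.008,-0.0008],0]]}}

```text
t: 29.9
eef_pos: [0.5748, 0.0559, 0.0742]
eef_rot: [3.043, -0.728, 0.271]
force: [-0.5, -0.2, 0.3]
gripper_width: 0.0006
grasp_force: 0.3
```

Request:
{"name": "drive_tool", "arguments": {"targets": [[0,[0,-0.004,-0.0004],0],[0,[0,-0.006,-0.0006],0],[0,[0,-0.006,-0.0006],0]]}}

```text
t: 30.2
eef_pos: [0.5744, 0.0569, 0.0742]
eef_rot: [3.043, -0.728, 0.271]
force: [0.1, -0.7, 0.4]
gripper_width: 0.0003
grasp_force: 0.2
```

```bash
python3 st.py
```

```text
t 30.2 q [-0.649, 0.529, 0.545, 2.533, 3.432, 0.62, 1.232] pos [0.5744 0.0569 0.0742] panel [ -4.  -65.5   1.9] F [ 0.1 -0.7  0.4]
rot [ 3.043 -0.728  0.271] tilt fwd/side deg [41.7 -7.4] yaw err deg 0.2
```

The force peaked at 6 N and then faded. One more small step should meet the stop and confirm it.

Request:
{"name": "drive_tool", "arguments": {"targets": [[0,[0,-0.004,-0.0004],0],[0,[0,-0.006,-0.0006],0],[0,[0,-0.006,-0.0006],0]]}}

```text
t: 30.5
eef_pos: [0.5741, 0.0579, 0.0743]
eef_rot: [3.042, -0.728, 0.27]
force: [-0.3, -0.8, 0.3]
gripper_width: 0.0003
grasp_force: 0.8
```

Request:
{"name": "drive_tool", "arguments": {"targets": [[0,[0,-0.004,-0.0004],0],[0,[0,-0.004,-0.0004],0]]}}

```text
t: 30.7
eef_pos: [0.5738, 0.0584, 0.0743]
eef_rot: [3.042, -0.728, 0.269]
force: [0.3, -4.4, 1.5]
gripper_width: 0.0002
grasp_force: 2.0
```

Contact comes back exactly 10 mm further on, so the switch is at its on stop. I'll back off and withdraw along the tool's axis.

Request:
{"name": "drive_tool", "arguments": {"targets": [[0,[0,0.015,0],0],[0,[0,0.02,-0.02],0],[0,[0,0.02,-0.08],0],[0,[0,0.02,-0.16],0],[0,[0,0.02,-0.26],0]]}}

```text
t: 31.2
eef_pos: [0.5392, 0.0495, 0.1146]
eef_rot: [3.042, -0.729, 0.271]
force: [1.2, -0.6, -1.2]
gripper_width: 0.0003
grasp_force: 0.0
```

Request:
{"name": "drive_tool", "arguments": {"targets": [[0,[-0.06,0,-0.08],0],[0,[-0.12,0,-0.16],0],[0,[-0.16,0,-0.24],0],[0,[-0.16,0,-0.3],0],[0,[-0.16,0,-0.3],0]]}}

```text
t: 31.7
eef_pos: [0.5135, 0.0464, 0.0938]
eef_rot: [3.044, -0.712, 0.275]
force: [0.2, -0.2, -0.6]
gripper_width: 0.0008
grasp_force: 0.0
```

```bash
python3 st.py
python3 - <<'E'
from station import bot; import cv2, numpy as np
a=bot.snapshot("wrist")[20:260,120:440,::-1];b=bot.snapshot("top")[130:250,140:300,::-1]
f=lambda a,s:cv2.convertScaleAbs(cv2.resize(a,s,interpolation=cv2.INTER_CUBIC),alpha=1.5)
cv2.imwrite("pics/end.png",np.hstack([f(a,(400,300)),f(b,(400,300))]))
E
```

```text
t 31.7 q [0.324, 0.435, -0.706, 2.57, 2.518, 0.614, 2.247] pos [0.5135 0.0464 0.0938] panel [-43.2 -59.5  53.2] F [ 0.2 -0.2 -0.6]
rot [ 3.044 -0.712  0.275] tilt fwd/side deg [40.8 -7. ] yaw err deg 0.4
```

View pics/end.png

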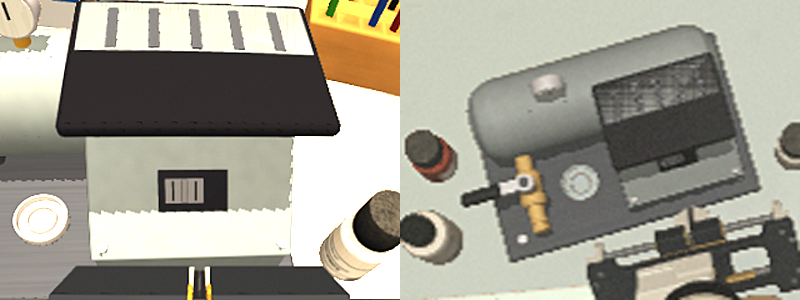

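The slide now sits at the left end of its frame (165–203 of 158–228). The lever points left across the pipe, the other things are in place, and the gripper is clear. I'll hand in.

```bash
python3 -c "
from station import bot
print(bot.finish_job())"
```

```text
the job is handed in; nothing more can be done
None
```

I closed the drain cock to its stop first, then pushed the compressor's slide switch to on, where it stayed; the last pictures show both in place and nothing else moved, and I handed the job in at about 32 s.

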